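# Sort turned roller blanks by weight and clamp the dry ones in the vee cradle

### The job

The turned wooden roller blanks all look alike, but the damp ones are heavier: feel the weight of each in the hand. Swing the cradle's clamp frame up, lay every dry blank (lighter than 320 g) on the sloping apron so that it rolls down and settles in a bay of the vee, and lay every damp one (heavier than 320 g) flat in the drying tray; within 50 g of that figure either place will do. When all are sorted, swing the clamp gently down until you feel it come to rest on the blanks (or on its stop if there are none), and leave it down; do not disturb the cups and the mug.

Things in the scene. Friction and masses are not known exactly. Their poses are not given: they have to be found in the camera images.
- blank_1_mid (a point): centre of a turned pale wooden roller blank, a plain cylinder 40 mm in diameter and 76 mm long, lying on its side; its y axis is the long axis (either way round). Weight hidden, 120 to 520 g, not visible from outside. It rolls on slopes over about 6 degrees and stays put on the level. Three or four blanks are present; an absent one has no pose.
- blank_2_mid (a point): centre of a turned pale wooden roller blank, a plain cylinder 40 mm in diameter and 76 mm long, lying on its side; its y axis is the long axis (either way round). Weight hidden, 120 to 520 g, not visible from outside. It rolls on slopes over about 6 degrees and stays put on the level. Three or four blanks are present; an absent one has no pose.
- blank_3_mid (a point): centre of a turned pale wooden roller blank, a plain cylinder 40 mm in diameter and 76 mm long, lying on its side; its y axis is the long axis (either way round). Weight hidden, 120 to 520 g, not visible from outside. It rolls on slopes over about 6 degrees and stays put on the level. Three or four blanks are present; an absent one has no pose.
- blank_4_mid (a point): centre of a turned pale wooden roller blank, a plain cylinder 40 mm in diameter and 76 mm long, lying on its side; its y axis is the long axis (either way round). Weight hidden, 120 to 520 g, not visible from outside. It rolls on slopes over about 6 degrees and stays put on the level. Three or four blanks are present; an absent one has no pose.
- cradle: fixed brown wooden vee cradle, 172 x 364 mm. Origin on the table under the vee line; y runs along the vee, x points away from the robot, z up. The 90 degree vee, lined with slippery white plastic, has its bottom 14 mm above the table; a seated blank lies along y with its centre at x = 0, z = 42 mm. Lengthwise it has four bays, one blank each, centred at y = -135, -45, 45, 135 mm; see apron.
- apron (a point): middle of the apron's surface: a plane on the robot's side of the vee that slopes 12 degrees down to it, from cradle x = -92 mm, z = 49 mm to x = -19 mm, z = 33 mm. Axes as the cradle's. Dividers 4 mm thick, 7 mm above the apron, stand between the bays at y = -180, -90, 0, 90, 180 mm.
- clamp (a joint): angle of the steel clamp frame hinged on the cradle's far side: 0 when its bar lies level on seated blanks, -0.05 at its stop when the vee is empty, up to 0.9 rad fully open, still leaning over the vee (bar 105 mm above the table), so blanks are rolled in under it. Stiff hinge, about 4 N at the knob: stays where it is left. Starts between 0 and 0.25.
- clamp_knob (a point): centre of the black ball knob, 30 mm in diameter, on a short stem on top of the middle of the clamp's bar; with the clamp at 0 it is 102 mm above the table at cradle x = 0, y = 0, 29 mm above the bar's top; it moves in an arc about clamp_hinge.
- clamp_hinge (a point): middle of the clamp's hinge line, which runs along the cradle's y axis at x = 62 mm, 62 mm above the table
- tray: shallow plywood drying tray, 210 mm (its x) by 190 mm (its y) outside, rim 22 mm high, walls and floor 6 mm thick, 0.9 kg, loose on the table. Origin under its centre, z up. Room for four blanks lying flat in two rows of two.
- enamel_mug: enamel mug, 85 x 112 x 79 mm, a bystander; origin under its centre
- slip_cup: small clay cup, 68 mm wide and 64 mm high, a bystander; origin under its centre

How it is judged:
By the outcome, as a careful person would: the job done as asked, in the order asked, and still so for the second after the job is handed in, with the robot touching nothing.
Of blank_1, blank_2, blank_3, blank_4 only 3 to 4 are there at a start; the rules pass over those that are not, and their reading is None.
At some moment in a run one of tray may be knocked a few centimetres aside while the robot is not near it.
Once in a run the grip may slacken for a moment while it holds something.
It also fails if it takes over 208 s, if anything falls off the work surface, if the arm or the gripper's body presses on something with over 40 N, if the wrist force passes 120 N, or if a joint passes its speed limit or range.

### The arm

A 6-joint arm with a two-finger parallel gripper is mounted at the origin on a cart in front of the work surface, level with it; the furniture and walls round the work are solid. World frame = base frame: x ahead of the robot, y to its left, z up, the work surface at z = 0. Lengths are in m, angles in rad, forces in N, time in s.
With the tool pointing down it reaches from about 0.35 to 0.875 m from the base axis. Payload 4.2 kg.
Tool frame: the origin (TCP) lies at the very end of the fingers, on their centre line; the grasp point (between the pads) lies 19 mm behind it; z points along the fingers, y is the direction in which the jaws open and shut (so a half turn about z gives the same grasp; the last joint's range is limited). The gripper opens to 87 mm and grips with 3 to 60 N. Pads are 19 mm wide; open, the fingers measure 117 mm over their backs; the gripper's body (75 mm by 190 mm) begins 51 mm behind the grasp point.
Start: joints at [-0.911, 0.385, 0.008, 0, -1.194, -0.259], TCP at [0.244, -0.575, 0.223] pointing down, gripper open.
Joint ranges: [-3.14, 3.14], [-1.21, 2.06], [-1.07, 1.41], [-3.16, 2.05], [-2.99, -0.16], [-3.1, 3.1]. Speed limits (rad/s): [2.79, 2.79, 3.14, 3.14, 3.14, 3.14].

### API

Orientations are given as a unit quaternion [x, y, z, w].
In Python, from cell import monitor, cams, ctrl gives the robot as it stands.
- The arm moves only by the tool apply_moves, never from a script. Its argument "rows" is a list of rows, each a list of 5 numbers: the shift along the tool's x, y, z in cm, then the turn about the tool's z in degrees, then the opening, from 0 (shut) to 1 (fully open). A call has 1 to 5 rows; each row is the pose to reach, as a shift and turn from the pose commanded when the call began, along the tool's axes at that moment; what a row does not reach only later rows make up. A row lasts 1/12 s, in which the tool goes at most 41.7 mm and 7.16 degrees, less where a joint would pass 70% of its speed; a pose out of reach is approached as far as the arm can. A call with a gripper value outside its range is refused whole. The fingers move at their own pace and stop on an object; "force" is the grip in N (left out, the last holds). Time passes only in rows, so rows that repeat a pose let the fingers close. It gives the time, the measured TCP pose, the force and the opening at its end, in the units of the state.
- monitor.observe(): the state, without advancing time (a new reading comes with each control period).
- cams.snapshot(name): name is "scene" or "top" or "wrist"; returns a dict with "pixels" (384x512x3 uint8, red, green, blue), "intrinsics" (3x3 intrinsics, pixels), "rvec" (rotation vector, rad) and "tvec" (3), from world to camera coordinates, as OpenCV has them. Camera axes: x right, y down, z forward; pixel columns grow to the right and rows downward; lengths in m; the calibration is good to about 2 mm. The wrist camera is an equidistant fisheye: a pixel r from the principal point sees the ray r / f radians off the axis. A picture is of the moment at which its call begins. There is no depth.
- ctrl.job_done(): hands the job in, once; it reports no verdict.
The state is a dict: "clock": time; "joints": joint angles; "qd": joint speeds; "joint_efforts": joint torques, N m; "tool_pos": TCP position; "eef_rot": TCP orientation; "contact_force": force on the tool from outside, world axes, zero at the start; "wrist_torque": the same for the moment, N m; "gripper_width": opening from 0.0 (shut) to 1.0 (fully open).
Only numpy, scipy, OpenCV 4.12 (cv2) and the standard library are available. Lean on these libraries where they do the work, as an engineer would, in place of code of your own. Each camera call takes 0.05 s, during which the arm holds its last target. There are 200 camera calls.

## Working session

There is one attempt and no reset: what is moved stays moved. The work goes in short steps, Python scripts to look and compute and a tool call to move; the robot and the scene stay as the last step left them, time stands still between calls to the robot, and variables do not carry over. Pictures are saved under pics/ and viewed, about 12 in all and at most 16, crops included, and the job is handed in when it is done.

Besides the shell and the picture viewer there is one more tool, called after "Request:" as a command line: name --pt "numbers of a row" for each row, then --argument value for the rest. apply_moves: Moves the arm, as the interface text tells. Its arguments: {"type":"object","properties":{"rows":{"type":"array"},"force":{"type":"number"}},"required":["rows"]}

```bash
ls; mkdir -p pics; python3 - <<'E'
from cell import monitor,cams
import cv2,pickle
s=monitor.observe();print(s)
d={}
for n in("top","scene"):
    d[n]=cams.snapshot(n);cv2.imwrite(f"pics/{n}0.png",cv2.cvtColor(d[n]["pixels"],cv2.COLOR_RGB2BGR))
    print(n,d[n]["intrinsics"].tolist(),d[n]["rvec"],d[n]["tvec"])
pickle.dump(d,open("s0.pkl","wb"))
E
```

```text
pics
{'clock': 0.0, 'joints': array([-9.11366987e-01,  3.85557055e-01,  6.64524045e-03, -5.02839595e-04,
       -1.19400411e+00, -2.58612276e-01]), 'qd': array([-0.00050574, -0.00070493,  0.00021728,  0.00163933,  0.00088751,
       -0.00139873]), 'joint_efforts': array([ 5.77105002e-04, -3.90664673e+01,  1.87403798e+01,  4.22025159e+00,
        1.09857440e-02, -1.79035242e-04]), 'tool_pos': array([ 0.24365023, -0.57490334,  0.22146633]), 'eef_rot': array([-1.98978686e-01,  9.80003217e-01,  1.05363303e-03, -2.60069930e-04]), 'contact_force': array([ 1.30112871,  0.38110324, -0.56790047]), 'wrist_torque': array([-0.0723071 ,  0.08285095, -0.01527795]), 'gripper_width': 1.0000864300425607}
top [[498.82184632807747, 0.0, 259.81401784561433], [0.0, 498.82184632807747, 186.10144138663364], [0.0, 0.0, 1.0]] [ 2.12659431 -2.12279408  0.22341514] [0.00327589 0.57341079 1.45668586]
scene [[392.7103193113996, 0.0, 253.60734376635452], [0.0, 392.7103193113996, 194.10408784898922], [0.0, 0.0, 1.0]] [ 1.20335406 -1.96391949  1.18055051] [0.26399656 0.33387411 0.99697952]
```

View pics/top0.png

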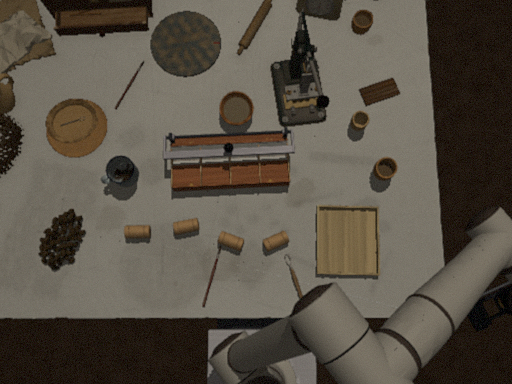

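View pics/scene0.png

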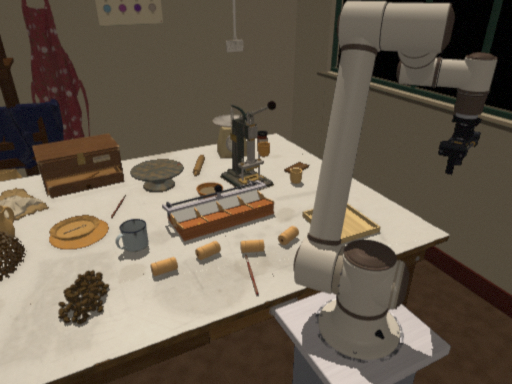

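The top view shows four blanks at about (137,232), (186,228), (231,241) and (276,240). The cradle is at about (230,163) with its knob at (228,148), the tray at (347,241) and the mug at (121,172). The scene view agrees.

```bash
cat > h.py <<'E'
import numpy as np,cv2
def cam(s):
    R=cv2.Rodrigues(np.array(s["rvec"]))[0];t=np.array(s["tvec"]).ravel();return np.array(s["intrinsics"]),R,t
def ray(s,uv,fish=False):
    K,R,t=cam(s);x=(uv[0]-K[0,2])/K[0,0];y=(uv[1]-K[1,2])/K[1,1]
    if fish:
        r=np.hypot(x,y);d=np.array([x/r*np.sin(r),y/r*np.sin(r),np.cos(r)]) if r>1e-9 else np.array([0,0,1.])
    else: d=np.array([x,y,1.])
    return -R.T@t,R.T@(d/np.linalg.norm(d))
def onz(s,uv,z,fish=False):
    c,d=ray(s,uv,fish);return (c+d*(z-c[2])/d[2])
def proj(s,P):
    K,R,t=cam(s);p=K@(R@np.array(P)+t);return p[:2]/p[2]
def tri(s1,a,s2,b):
    c1,d1=ray(s1,a);c2,d2=ray(s2,b)
    A=np.stack([d1,-d2],1);k=np.linalg.lstsq(A,c2-c1,rcond=None)[0]
    p,q=c1+k[0]*d1,c2+k[1]*d2;return (p+q)/2,np.linalg.norm(p-q)
E
python3 - <<'E'
import pickle,cv2
from h import *
d=pickle.load(open("s0.pkl","rb"));s=d["top"];im=s["pixels"]
print("camc",ray(s,(256,192))[0])
hsv=cv2.cvtColor(im,cv2.COLOR_RGB2HSV)
for p in [(137,232),(186,228),(230,175),(230,180),(347,241),(320,240),(180,152),(228,148)]: print(p,hsv[p[1],p[0]],im[p[1],p[0]])
m=((hsv[...,1]>90)&(hsv[...,2]>110)).astype(np.uint8);m[:,300:]=0
for c in cv2.findContours(m,0,2)[0]:
    if cv2.contourArea(c)>120:
        r=cv2.minAreaRect(c);mm=cv2.moments(c);u=(mm["m10"]/mm["m00"],mm["m01"]/mm["m00"])
        P=onz(s,u,.022);b=cv2.boxPoints(r);e=[b[1]-b[0],b[2]-b[1]];e=max(e,key=np.linalg.norm)
        a=onz(s,np.array(u)+e/2,.022)-onz(s,np.array(u)-e/2,.022)
        print(np.round(u,1),r[1],P.round(3),"len",np.linalg.norm(a).round(3),"ang",np.degrees(np.arctan2(a[1],a[0])).round(1))
c=cv2.cvtColor(im,cv2.COLOR_RGB2BGR)[120:285,120:390]
cv2.imwrite("pics/crop.png",cv2.resize(c,None,fx=2.95,fy=2.95,interpolation=cv2.INTER_CUBIC))
E
```

```text
camc [0.27907614 0.02485725 1.54020875]
(137, 232) [ 16 130 114] [114  86  56]
(186, 228) [ 16 118 104] [104  81  56]
(230, 175) [ 19 115 113] [113  95  62]
(230, 180) [ 17 135 125] [125  96  59]
(347, 241) [ 18 107 122] [122 102  71]
(320, 240) [ 19 104 123] [123 105  73]
(180, 152) [ 15  18 113] [113 109 105]
(228, 148) [172 165  17] [17  6  9]
[275.  238.7] (7.189052104949951, 23.379526138305664) [ 0.417 -0.043  0.022] len 0.071 ang -65.0
[230.7 238.2] (23.58330726623535, 7.799203872680664) [0.419 0.092 0.022] len 0.072 ang -111.6
[136.2 229. ] (7.562859535217285, 24.30579376220703) [0.446 0.38  0.022] len 0.073 ang -87.1
[184.6 223.5] (7.2562971115112305, 23.92616844177246) [0.463 0.233 0.022] len 0.072 ang -78.4
```

View pics/crop.png

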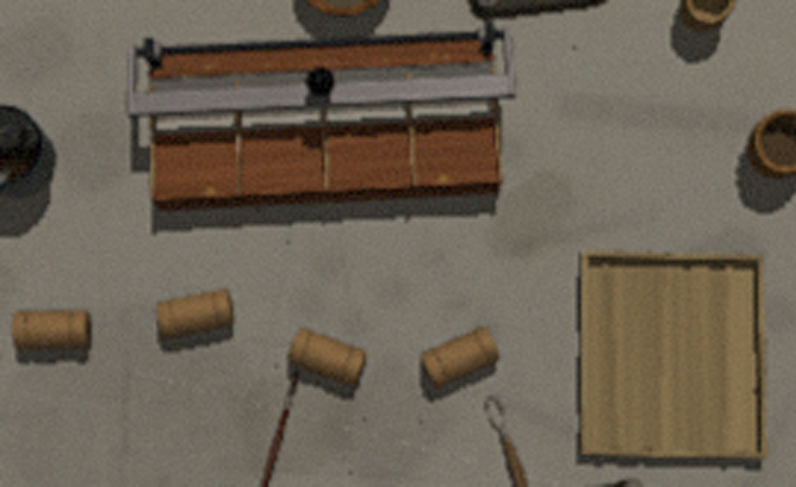

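The crop shows the apron facing the robot with four bays. Its front-top corners are near crop (153,197) and (498,183), the dividers at x = 240, 326 and 413, the knob at (319,82), and the tray corners near (580,255) to (762,455). The clamp bar covers the vee.

```bash
python3 - <<'E'
import pickle,cv2
from h import *
d=pickle.load(open("s0.pkl","rb"));s=d["top"];im=s["pixels"]
hsv=cv2.cvtColor(im,cv2.COLOR_RGB2HSV)
m=((hsv[...,1]>95)&(hsv[...,2]>60)&(hsv[...,0]>9)&(hsv[...,0]<22)).astype(np.uint8);m[:,300:]=0;m[:212]=0;m[255:]=0
m=cv2.morphologyEx(m,cv2.MORPH_OPEN,np.ones((5,5)))
for c in cv2.findContours(m,0,2)[0]:
    if cv2.contourArea(c)>120:
        r=cv2.minAreaRect(c);u=r[0]
        P=onz(s,u,.024);b=cv2.boxPoints(r);e=[b[1]-b[0],b[2]-b[1]];e=max(e,key=np.linalg.norm)
        a=onz(s,np.array(u)+e/2,.022)-onz(s,np.array(u)-e/2,.022)
        print("blank",np.round(u,1),np.round(r[1],1),P.round(3),"len",np.linalg.norm(a).round(3),"ang",np.degrees(np.arctan2(a[1],a[0])).round(1))
o=lambda p:(p[0]/2.95+120-.33,p[1]/2.95+120-.33)
L=onz(s,o((153,197)),.049);R=onz(s,o((498,183)),.049)
v=L-R;print("front edge",L,R,np.linalg.norm(v),"ydir",np.degrees(np.arctan2(v[1],v[0])))
y=v/np.linalg.norm(v);x=np.array([y[1],-y[0],0]);mid=(L+R)/2
C=mid+.092*x;C[2]=0;print("cradle",C,x)
print("div",[ (lambda q:((q-C)@x,(q-C)@y))(onz(s,o(p),.053)) for p in [(240,192),(326,188),(413,185)]])
for th in(0,.1,.2,.3,.4):
    # knob rel hinge at th=0: (-.062,.040)
    c,sn=np.cos(th),np.sin(th);dx=-.062*c+.040*sn;dz=.062*sn+.040*c  
    P=C+(.062+dx)*x;P[2]=.062+dz;print(th,P,proj(s,P),proj(d["scene"],P))
print("knob top px",o((319,82)))
for p in [(580,255),(762,255),(762,455),(580,455)]: print("tray",onz(s,o(p),.022))
sc=cv2.cvtColor(d["scene"]["pixels"],cv2.COLOR_RGB2GRAY)
E
```

```text
blank [275.6 240.1] [11.8 24.3] [ 0.413 -0.044  0.024] len 0.074 ang -67.4
blank [230.6 240.2] [24.7 11.5] [0.412 0.092 0.024] len 0.075 ang -110.4
blank [137. 231.] [10. 24.] [0.44  0.376 0.024] len 0.073 ang -89.9
blank [185.6 225.5] [11.4 24.9] [0.457 0.23  0.024] len 0.075 ang -78.4
front edge [0.57291535 0.27258836 0.049     ] [ 0.5888277  -0.08341093  0.049     ] 0.3563547355330247 ydir 92.55928589383436
cradle [0.67277976 0.0986968  0.        ] [0.99900255 0.04465311 0.        ]
div [(np.float64(-0.09127456585465352), np.float64(0.0882426715636475)), (np.float64(-0.09073625227556657), np.float64(-0.0002702828645057987)), (np.float64(-0.09129188105648367), np.float64(-0.09001080009158208))]
0 [0.67277976 0.0986968  0.102     ] [228.36211921 150.30076733] [218.77918528 190.51802735]
0.1 [0.67707854 0.09888894 0.10798984] [228.21908271 148.36623802] [218.20801452 188.60502557]
0.2 [0.68195324 0.09910683 0.11352016] [228.0763807  146.27294543] [217.57767051 186.74418772]
0.3 [0.68735515 0.09934828 0.11853571] [227.93561795 144.04294163] [216.89544156 184.95646889]
0.4 [0.69323029 0.09961089 0.12298638] [227.79840114 141.70036133] [216.16922747 183.26177448]
knob top px (227.80559322033898, 147.4666101694915)
tray [ 0.51785661 -0.17033528  0.022     ]
tray [ 0.51835432 -0.36123304  0.022     ]
tray [ 0.3120477  -0.35178139  0.022     ]
tray [ 0.3119138  -0.16587938  0.022     ]
```

```bash
cat > plan.py <<'E'
"""usage: plan.py x y z yaw(deg of jaw axis) [more quads...] -> per-call shift/turn (cm,deg), from measured pose"""
import sys,numpy as np
from scipy.spatial.transform import Rotation as Ro
from cell import monitor
s=monitor.observe();p=np.array(s["tool_pos"]);R=Ro.from_quat(s["eef_rot"]).as_matrix()
yaw=np.degrees(np.arctan2(R[1,1],R[0,1]))
print("t %.2f pos %s yaw %.1f w %.3f F %s j6 %.2f"%(s["clock"],p.round(4),yaw,s["gripper_width"],np.round(s["contact_force"],2),s["joints"][5]))
a=list(map(float,sys.argv[1:]))
for i in range(0,len(a),4):
    q=np.array(a[i:i+3]);dy=(a[i+3]-yaw+90)%180-90 if len(sys.argv)<99 else 0
    n=int(max(np.ceil(np.linalg.norm(q-p)/.19),np.ceil(abs(dy)/33),1))
    print("->",q,a[i+3])
    for k in range(n):
        c,sn=np.cos(np.radians(yaw)),np.sin(np.radians(yaw))
        ty=np.array([c,sn,0]);tx=np.array([-sn,c,0])   # x = y cross z, z down
        tx=np.cross(ty,[0,0,-1])
        d=(q-p)/(n-k);t=dy/n
        print("   [%.1f, %.1f, %.1f, %.1f]"%(100*d@tx,100*d@ty,-100*d[2],-t), "rows>=%d"%np.ceil(max(np.linalg.norm(d)/.0417,abs(t)/7.16)))
        p=p+d;yaw+=t
E
python3 plan.py .679 .099 .20 92.6 .679 .099 .096 92.6
```

```text
t 0.10 pos [ 0.2436 -0.575   0.2215] yaw 113.0 w 1.002 F [0.99 0.48 0.14] j6 -0.26
-> [0.679 0.099 0.2  ] 92.6
   [-13.3, 9.0, 0.4, 4.1] rows>=4
   [-12.6, 9.9, 0.4, 4.1] rows>=4
   [-11.9, 10.8, 0.4, 4.1] rows>=4
   [-11.1, 11.6, 0.4, 4.1] rows>=4
   [-10.2, 12.4, 0.4, 4.1] rows>=4
-> [0.679 0.099 0.096] 92.6
   [0.0, 0.0, 10.4, -0.0] rows>=3
```

Request:
apply_moves --pt "-13.3 9.0 0.4 4.1 0.8" --pt "-13.3 9.0 0.4 4.1 0.8" --pt "-13.3 9.0 0.4 4.1 0.8" --pt "-13.3 9.0 0.4 4.1 0.8" --pt "-13.3 9.0 0.4 4.1 0.8" --force 30

```text
clock: 0.52
tool_pos: [0.3333, -0.4363, 0.2183]
eef_rot: [-0.166, 0.986, 0.001, 0.0]
contact_force: [0.2, -0.5, -0.5]
gripper_width: 0.815
```

Request:
apply_moves --pt "-12.6 9.9 0.4 4.1 0.8" --pt "-12.6 9.9 0.4 4.1 0.8" --pt "-12.6 9.9 0.4 4.1 0.8" --pt "-12.6 9.9 0.4 4.1 0.8" --pt "-12.6 9.9 0.4 4.1 0.8"

```text
clock: 0.93
tool_pos: [0.4208, -0.3024, 0.2142]
eef_rot: [-0.131, 0.991, 0.0, 0.0]
contact_force: [-0.2, -0.3, -0.3]
gripper_width: 0.799
```

Request:
apply_moves --pt "-11.9 10.8 0.4 4.1 0.8" --pt "-11.9 10.8 0.4 4.1 0.8" --pt "-11.9 10.8 0.4 4.1 0.8" --pt "-11.9 10.8 0.4 4.1 0.8" --pt "-11.9 10.8 0.4 4.1 0.8"

```text
clock: 1.35
tool_pos: [0.5088, -0.1678, 0.2099]
eef_rot: [-0.096, 0.995, 0.0, 0.0]
contact_force: [0.4, -0.4, 0.6]
gripper_width: 0.795
```

Request:
apply_moves --pt "-11.1 11.6 0.4 4.1 0.8" --pt "-11.1 11.6 0.4 4.1 0.8" --pt "-11.1 11.6 0.4 4.1 0.8" --pt "-11.1 11.6 0.4 4.1 0.8" --pt "-11.1 11.6 0.4 4.1 0.8"

```text
clock: 1.77
tool_pos: [0.5965, -0.033, 0.2053]
eef_rot: [-0.06, 0.998, 0.0, 0.0]
contact_force: [-0.1, -1.1, -1.3]
gripper_width: 0.797
```

Request:
apply_moves --pt "-10.2 12.4 0.4 4.1 0.8" --pt "-10.2 12.4 0.4 4.1 0.8" --pt "-10.2 12.4 0.4 4.1 0.8" --pt "-10.2 12.4 0.4 4.1 0.8" --pt "-10.2 12.4 0.4 4.1 0.8"

```text
clock: 2.18
tool_pos: [0.6831, 0.1022, 0.2001]
eef_rot: [-0.024, 1.0, 0.0, -0.0]
contact_force: [0.4, 0.3, -1.1]
gripper_width: 0.797
```

```bash
cat > shot.py <<'E'
import sys,cv2,pickle
from cell import cams
n,f=sys.argv[1:3];s=cams.snapshot(n);pickle.dump(s,open(f+".pkl","wb"));cv2.imwrite(f"pics/{f}.png",cv2.cvtColor(s["pixels"],cv2.COLOR_RGB2BGR))
E
python3 shot.py wrist w1; python3 plan.py .679 .099 .20 92.6 .679 .099 .096 92.6
```

```text
t 2.23 pos [0.6815 0.0998 0.2003] yaw 92.6 w 0.799 F [ 0.1  -0.35 -0.98] j6 -1.90
-> [0.679 0.099 0.2  ] 92.6
   [0.2, -0.1, 0.0, 0.0] rows>=1
-> [0.679 0.099 0.096] 92.6
   [0.0, 0.0, 10.4, -0.0] rows>=3
```

View pics/w1.png

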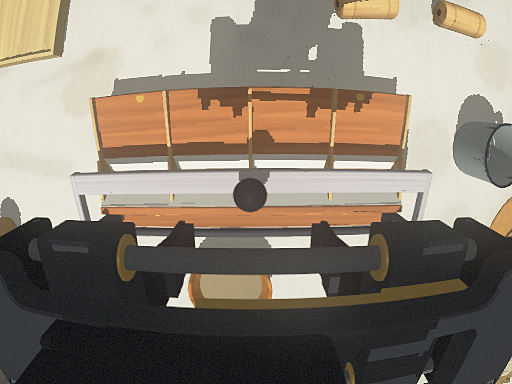

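The wrist view shows the knob at pixel (250,194) in the middle of the bar, with the fingers at the bottom, behind it. I'll cross-check its position.

```bash
sed -i 's/dy=.*/dy=(a[i+3]-yaw+180)%360-180/' plan.py; python3 - <<'E'
import pickle
from h import *
w=pickle.load(open("w1.pkl","rb"));t=pickle.load(open("s0.pkl","rb"))["top"]
c1,d1=ray(w,(250,194),True);c2,d2=ray(t,(228,147.5))
k=np.linalg.lstsq(np.stack([d1,-d2],1),c2-c1,rcond=None)[0];print(c1+k[0]*d1,c2+k[1]*d2,c1)
E
python3 plan.py .679 .099 .096 92.6
```

```text
[0.69049651 0.10155095 0.06977075] [0.690435   0.10156772 0.06975441] [0.61222433 0.09977453 0.36272842]
t 2.23 pos [0.6815 0.0998 0.2003] yaw 92.6 w 0.799 F [ 0.1  -0.35 -0.98] j6 -1.90
-> [0.679 0.099 0.096] 92.6
   [0.2, -0.1, 10.4, 0.0] rows>=3
```

Request:
apply_moves --pt "0.2 0 4 0 0.8" --pt "0.2 0 8 0 0.8" --pt "0.2 0 10.4 0 0.8" --pt "0.2 0 10.4 0 0.8" --pt "0.2 0 10.4 0 0.8"

```text
clock: 2.65
tool_pos: [0.6779, 0.096, 0.0977]
eef_rot: [-0.021, 1.0, -0.001, -0.001]
contact_force: [1.2, -0.1, 0.7]
gripper_width: 0.8
```

Request:
apply_moves --pt "0 0 0 0 0.1" --pt "0 0 0 0 0.1" --pt "0 0 0 0 0.1" --pt "0 0 0 0 0.1" --pt "0 0 0 0 0.1" --force 25

```text
clock: 3.07
tool_pos: [0.6792, 0.0979, 0.0998]
eef_rot: [-0.022, 1.0, 0.0, 0.001]
contact_force: [0.5, -0.1, -0.4]
gripper_width: 0.505
```

```bash
python3 plan.py ; python3 - <<'E'
import numpy as np
C=np.array([.6728,.0987]);
t0=.145
f=lambda t:(-.062*np.cos(t)+.04*np.sin(t),.062*np.sin(t)+.04*np.cos(t))
for t in np.arange(t0,.95,.0755): print(round(t,3),[round(100*(a-b),2) for a,b in zip(f(t),f(t0))])
E
```

```text
t 3.07 pos [0.6792 0.0979 0.0998] yaw 92.5 w 0.505 F [ 0.52 -0.11 -0.43] j6 -1.91
0.145 [np.float64(0.0), np.float64(0.0)]
0.22 [np.float64(0.38), np.float64(0.41)]
0.296 [np.float64(0.79), np.float64(0.78)]
0.371 [np.float64(1.23), np.float64(1.12)]
0.447 [np.float64(1.7), np.float64(1.43)]
0.522 [np.float64(2.18), np.float64(1.71)]
0.598 [np.float64(2.68), np.float64(1.94)]
0.673 [np.float64(3.21), np.float64(2.14)]
0.749 [np.float64(3.74), np.float64(2.3)]
0.824 [np.float64(4.28), np.float64(2.41)]
0.9 [np.float64(4.84), np.float64(2.49)]
```

Request:
apply_moves --pt "0 0 0 0 0.1" --pt "0 0 0 0 0.1" --pt "0 0 0 0 0.1" --pt "0 0 0 0 0.1" --pt "0 0 0 0 0.1"

```text
clock: 3.48
tool_pos: [0.6789, 0.0996, 0.0989]
eef_rot: [-0.022, 1.0, 0.001, 0.001]
contact_force: [-1.9, 4.9, 1.3]
gripper_width: 0.33
```

```bash
python3 plan.py
```

```text
t 3.48 pos [0.6789 0.0996 0.0989] yaw 92.5 w 0.330 F [-1.86  4.9   1.33] j6 -1.91
```

Request:
apply_moves --pt "-0.4 0 -0.4 0 0.1" --pt "-0.8 0 -0.8 0 0.1" --pt "-1.2 0 -1.1 0 0.1" --pt "-1.7 0 -1.4 0 0.1" --pt "-2.2 0 -1.7 0 0.1" --force 30

```text
clock: 3.9
tool_pos: [0.6956, 0.1004, 0.1123]
eef_rot: [-0.021, 1.0, 0.001, -0.006]
contact_force: [-8.2, 6.8, -2.0]
gripper_width: 0.324
```

Request:
apply_moves --pt "-0.5 0 -0.2 0 0.1" --pt "-1.0 0 -0.4 0 0.1" --pt "-1.6 0 -0.6 0 0.1" --pt "-2.1 0 -0.7 0 0.1" --pt "-2.5 0 -0.8 0 0.1"

```text
clock: 4.32
tool_pos: [0.722, 0.1019, 0.1219]
eef_rot: [-0.022, 1.0, 0.001, -0.005]
contact_force: [-8.2, 6.1, 0.5]
gripper_width: 0.326
```

```bash
python3 plan.py; python3 shot.py scene s2
```

```text
t 4.32 pos [0.722  0.1019 0.1219] yaw 92.5 w 0.326 F [-8.19  6.05  0.47] j6 -1.88
```

View pics/s2.png

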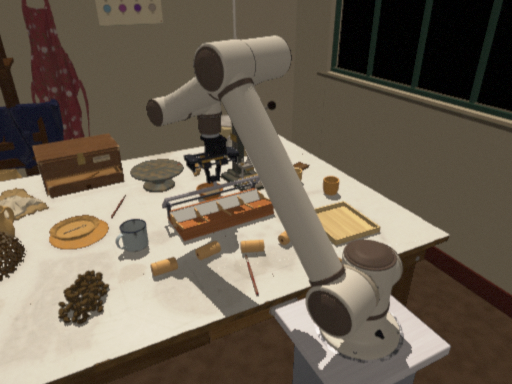

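The scene view shows the gripper on the knob, with the bar raised and the vee visible underneath. I'll push to the end, release and lift.

Request:
apply_moves --pt "-0.4 0 -0.1 0 0.1" --pt "-0.8 0 -0.1 0 0.1" --pt "-0.8 0 -0.1 0 0.1"

```text
clock: 4.62
tool_pos: [0.7311, 0.1024, 0.1231]
eef_rot: [-0.022, 1.0, 0.001, -0.003]
contact_force: [-6.3, 6.6, 1.5]
gripper_width: 0.326
```

Request:
apply_moves --pt "0 0 0 0 0.8" --pt "0 0 0 0 0.8" --pt "0 0 0 0 0.8" --pt "0 0 0 0 0.8" --pt "0 0 0 0 0.8"

```text
clock: 5.03
tool_pos: [0.7339, 0.0997, 0.1246]
eef_rot: [-0.021, 1.0, -0.0, 0.0]
contact_force: [0.0, -0.2, -0.2]
gripper_width: 0.615
```

Request:
apply_moves --pt "0 0 0 0 0.8" --pt "0 0 -2 0 0.8" --pt "0 0 -6 0 0.8" --pt "0 0 -10 0 0.8" --pt "0 0 -10 0 0.8"

```text
clock: 5.45
tool_pos: [0.738, 0.0999, 0.2358]
eef_rot: [-0.022, 1.0, 0.001, 0.009]
contact_force: [1.1, -0.3, 2.9]
gripper_width: 0.794
```

```bash
python3 plan.py .414 -.044 .13 202.6 .412 .092 .13 159.6 .457 .230 .13 191.6 .44 .376 .13 180; python3 shot.py top t3; python3 - <<'E'
import pickle,cv2
im=pickle.load(open("t3.pkl","rb"))["pixels"]
c=cv2.cvtColor(im,cv2.COLOR_RGB2BGR)[120:285,120:390]
cv2.imwrite("pics/crop3.png",cv2.resize(c,None,fx=2.95,fy=2.95,interpolation=cv2.INTER_CUBIC))
E
```

```text
t 5.45 pos [0.738  0.0999 0.2358] yaw 92.5 w 0.794 F [ 1.14 -0.26  2.88] j6 -1.88
-> [ 0.414 -0.044  0.13 ] 202.6
   [8.2, -3.2, 2.6, -27.5] rows>=4
   [8.8, 0.9, 2.6, -27.5] rows>=4
   [7.4, 4.9, 2.6, -27.5] rows>=4
   [4.3, 7.8, 2.6, -27.5] rows>=4
-> [0.412 0.092 0.13 ] 159.6
   [-6.3, -2.5, -0.0, 21.5] rows>=4
   [-6.8, -0.0, -0.0, 21.5] rows>=4
-> [0.457 0.23  0.13 ] 191.6
   [-14.5, 0.6, -0.0, -32.0] rows>=5
-> [0.44  0.376 0.13 ] 180.0
   [-14.6, -1.3, -0.0, 11.6] rows>=4
```

View pics/crop3.png

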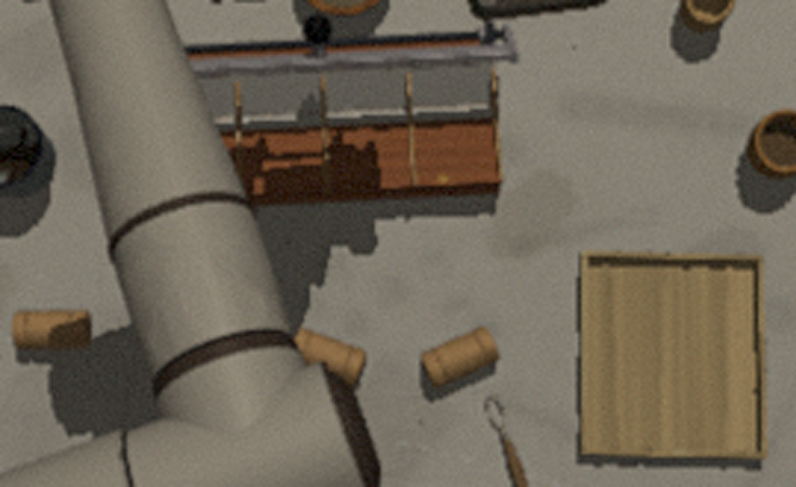

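The clamp is fully open: the knob is at crop (317,30) and the vee is clear. On to blank A, at the right.

Request:
apply_moves --pt "8.2 -3.2 2.6 -27.5 0.8" --pt "8.2 -3.2 2.6 -27.5 0.8" --pt "8.2 -3.2 2.6 -27.5 0.8" --pt "8.2 -3.2 2.6 -27.5 0.8" --pt "8.2 -3.2 2.6 -27.5 0.8"

```text
clock: 5.92
tool_pos: [0.652, 0.0638, 0.1983]
eef_rot: [-0.259, 0.966, -0.0, -0.001]
contact_force: [0.5, 0.8, 0.4]
gripper_width: 0.802
```

Request:
apply_moves --pt "8.8 0.9 2.6 -27.5 0.8" --pt "8.8 0.9 2.6 -27.5 0.8" --pt "8.8 0.9 2.6 -27.5 0.8" --pt "8.8 0.9 2.6 -27.5 0.8" --pt "8.8 0.9 2.6 -27.5 0.8"

```text
clock: 6.33
tool_pos: [0.5723, 0.0282, 0.1727]
eef_rot: [-0.48, 0.877, -0.0, 0.0]
contact_force: [0.3, 0.0, -0.3]
gripper_width: 0.799
```

Request:
apply_moves --pt "7.4 4.9 2.6 -27.5 0.8" --pt "7.4 4.9 2.6 -27.5 0.8" --pt "7.4 4.9 2.6 -27.5 0.8" --pt "7.4 4.9 2.6 -27.5 0.8" --pt "7.4 4.9 2.6 -27.5 0.8"

```text
clock: 6.75
tool_pos: [0.4918, -0.0075, 0.1469]
eef_rot: [-0.674, 0.738, -0.0, 0.0]
contact_force: [0.9, -0.2, 0.9]
gripper_width: 0.799
```

Request:
apply_moves --pt "4.3 7.8 2.6 -27.5 0.8" --pt "4.3 7.8 2.6 -27.5 0.8" --pt "4.3 7.8 2.6 -27.5 0.8" --pt "4.3 7.8 2.6 -27.5 0.8" --pt "4.3 7.8 2.6 -27.5 0.8"

```text
clock: 7.17
tool_pos: [0.4108, -0.0433, 0.121]
eef_rot: [0.83, -0.557, 0.001, -0.001]
contact_force: [0.1, 0.6, 0.7]
gripper_width: 0.803
```

```bash
cat > weigh.py <<'E'
# mean vertical force over n fresh readings (camera calls advance 0.05 s)
import sys,numpy as np
from cell import monitor,cams
F=[];
for i in range(10): cams.snapshot("wrist");s=monitor.observe();F.append(s["contact_force"][2])
F=F[2:];print("Fz mean %.3f sd %.3f"%(np.mean(F),np.std(F)),"torq2,3",np.round(s["joint_efforts"][1:3],2),np.round(s["tool_pos"],4),round(s["gripper_width"],3))
E
python3 weigh.py; python3 plan.py .413 -.044 .007 202.6; python3 shot.py wrist w4
```

```text
Fz mean -0.275 sd 0.483 torq2,3 [-21.86  14.57] [ 0.4101 -0.0434  0.1205] 0.803
t 7.67 pos [ 0.4101 -0.0434  0.1205] yaw -157.6 w 0.803 F [-0.22 -0.05 -0.3 ] j6 0.10
-> [ 0.413 -0.044  0.007] 202.6
   [0.2, -0.3, 11.4, -0.2] rows>=3
```

View pics/w4.png

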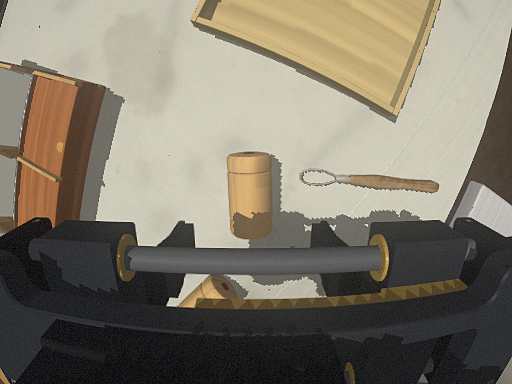

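The wrist view shows blank A upright at pixels (228–272, 152–238), centred between the fingers and aligned.

```bash
python3 - <<'E'
import pickle
from h import *
w=pickle.load(open("w4.pkl","rb"))
a=onz(w,(249,156),.038,True);b=onz(w,(250,238),.02,True);l=onz(w,(228,195),.02,True);r=onz(w,(272,195),.02,True)
print(a,b,(a+b)/2,l,r,(l+r)/2)
E
```

```text
[ 0.42655159 -0.07609958  0.038     ] [ 0.39509454 -0.00123341  0.02      ] [ 0.41082307 -0.0386665   0.029     ] [ 0.43002946 -0.03312839  0.02      ] [ 0.39267425 -0.04856182  0.02      ] [ 0.41135185 -0.0408451   0.02      ]
```

Request:
apply_moves --pt "0.2 -0.3 4 0 0.8" --pt "0.2 -0.3 8 0 0.8" --pt "0.2 -0.3 10.4 0 0.8" --pt "0.2 -0.3 11.4 0 0.8" --pt "0.2 -0.3 11.4 0 0.8"

```text
clock: 8.13
tool_pos: [0.4115, -0.0447, 0.0042]
eef_rot: [0.831, -0.556, -0.002, 0.002]
contact_force: [0.4, 0.9, 0.5]
gripper_width: 0.801
```

Request:
apply_moves --pt "0 0 0 0 0.2" --pt "0 0 0 0 0.2" --pt "0 0 0 0 0.2" --pt "0 0 0 0 0.2" --pt "0 0 0 0 0.2" --force 35

```text
clock: 8.55
tool_pos: [0.414, -0.044, 0.0074]
eef_rot: [0.831, -0.556, 0.001, -0.001]
contact_force: [-0.3, -0.5, 0.1]
gripper_width: 0.509
```

Request:
apply_moves --pt "0 0 0 0 0.2" --pt "0 0 0 0 0.2" --pt "0 0 0 0 0.2" --pt "0 0 -3 0 0.2" --pt "0 0 -6 0 0.2"

```text
clock: 8.97
tool_pos: [0.4115, -0.0446, 0.0658]
eef_rot: [0.831, -0.556, -0.002, 0.002]
contact_force: [1.0, 0.7, -1.7]
gripper_width: 0.452
```

Request:
apply_moves --pt "0 0 -4 0 0.2" --pt "0 0 -5.4 0 0.2" --pt "0 0 -5.4 0 0.2" --pt "0 0 -5.4 0 0.2"

```text
clock: 9.3
tool_pos: [0.4132, -0.0441, 0.1209]
eef_rot: [0.831, -0.556, 0.0, -0.001]
contact_force: [-0.9, -0.7, -1.6]
gripper_width: 0.453
```

```bash
python3 weigh.py
```

```text
Fz mean -1.505 sd 0.476 torq2,3 [-22.73  14.93] [ 0.4132 -0.0442  0.1201] 0.447
```

```bash
python3 plan.py .604 -.040 .13 182.6 .604 -.040 .057 182.6
```

```text
t 9.80 pos [ 0.4132 -0.0442  0.1201] yaw -157.5 w 0.447 F [-0.04 -0.39 -0.8 ] j6 0.10
-> [ 0.604 -0.04   0.13 ] 182.6
   [3.4, -8.9, -0.5, 9.9] rows>=3
   [1.9, -9.4, -0.5, 9.9] rows>=3
-> [ 0.604 -0.04   0.057] 182.6
   [0.0, 0.0, 7.3, -0.0] rows>=2
```

Request:
apply_moves --pt "3.4 -8.9 -0.5 9.9 0.2" --pt "3.4 -8.9 -0.5 9.9 0.2" --pt "3.4 -8.9 -0.5 9.9 0.2" --pt "3.4 -8.9 -0.5 9.9 0.2" --pt "3.4 -8.9 -0.5 9.9 0.2"

```text
clock: 10.22
tool_pos: [0.5084, -0.0417, 0.1246]
eef_rot: [0.78, -0.626, -0.001, 0.001]
contact_force: [-1.3, 0.6, -2.2]
gripper_width: 0.446
```

Request:
apply_moves --pt "1.9 -9.4 -0.5 9.9 0.2" --pt "1.9 -9.4 -0.5 9.9 0.2" --pt "1.9 -9.4 -0.5 9.9 0.2" --pt "1.9 -9.4 -0.5 9.9 0.2" --pt "1.9 -9.4 -0.5 9.9 0.2"

```text
clock: 10.63
tool_pos: [0.6029, -0.0397, 0.1296]
eef_rot: [0.723, -0.691, -0.001, 0.001]
contact_force: [-0.6, 0.3, -2.8]
gripper_width: 0.452
```

Request:
apply_moves --pt "0 0 3 0 0.2" --pt "0 0 5.5 0 0.2" --pt "0 0 6.8 0 0.2" --pt "0 0 6.8 0 0.2" --pt "0 0 6.8 0 0.2"

```text
clock: 11.05
tool_pos: [0.6026, -0.0399, 0.0624]
eef_rot: [0.723, -0.69, -0.001, 0.001]
contact_force: [0.7, -0.9, -0.9]
gripper_width: 0.454
```

```bash
python3 plan.py .604 -.040 .056 182.6 
```

```text
t 11.05 pos [ 0.6026 -0.0399  0.0624] yaw -177.3 w 0.454 F [ 0.66 -0.93 -0.92] j6 -0.15
-> [ 0.604 -0.04   0.056] 182.6
   [0.0, -0.1, 0.6, 0.1] rows>=1
```

Request:
apply_moves --pt "0 -0.1 0.6 0 0.2" --pt "0 -0.1 0.6 0 0.2" --pt "0 -0.1 0.6 0 0.2"

```text
clock: 11.3
tool_pos: [0.6057, -0.0396, 0.0575]
eef_rot: [0.723, -0.69, 0.0, -0.001]
contact_force: [0.5, -0.8, -0.6]
gripper_width: 0.45
```

Request:
apply_moves --pt "0 0 0 0 0.65" --pt "0 0 0 0 0.65" --pt "0 0 0 0 0.65" --pt "0 0 0 0 0.65" --pt "0 0 -1.5 0 0.65"

```text
clock: 11.72
tool_pos: [0.6036, -0.0398, 0.0692]
eef_rot: [0.723, -0.691, -0.002, 0.002]
contact_force: [-0.3, 0.7, 0.5]
gripper_width: 0.638
```

Request:
apply_moves --pt "0 0 -1.5 0 0.65" --pt "0 0 -3 0 0.65" --pt "0 0 -6 0 0.8" --pt "0 0 -6 0 0.8"

```text
clock: 12.05
tool_pos: [0.6092, -0.0397, 0.1376]
eef_rot: [0.724, -0.69, 0.004, -0.004]
contact_force: [1.2, -0.6, 1.6]
gripper_width: 0.727
```

```bash
python3 plan.py .412 .092 .12 159.6; python3 shot.py top t5;python3 shot.py wrist w5; python3 - <<'E'
import pickle,cv2,numpy as np
a=pickle.load(open("t5.pkl","rb"))["pixels"][120:285,120:390];b=pickle.load(open("w5.pkl","rb"))["pixels"]
a=cv2.resize(a,(400,300),interpolation=cv2.INTER_CUBIC);b=cv2.resize(b,(400,300))
cv2.imwrite("pics/c5.png",cv2.cvtColor(np.hstack([a,b]),cv2.COLOR_RGB2BGR))
E
```

```text
t 12.05 pos [ 0.6092 -0.0397  0.1376] yaw -177.2 w 0.727 F [ 1.19 -0.59  1.56] j6 -0.15
-> [0.412 0.092 0.12 ] 159.6
   [-7.1, 9.5, 0.9, 11.6] rows>=3
   [-5.0, 10.8, 0.9, 11.6] rows>=3
```

View pics/c5.png

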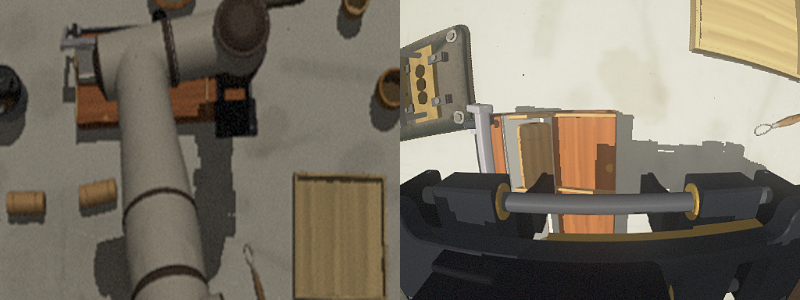

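The right half (wrist view) shows blank A lying in the vee in the outermost bay, between its dividers. Next is blank B.

Request:
apply_moves --pt "-7.1 9.5 0.9 11.6 0.8" --pt "-7.1 9.5 0.9 11.6 0.8" --pt "-7.1 9.5 0.9 11.6 0.8" --pt "-7.1 9.5 0.9 11.6 0.8" --pt "-7.1 9.5 0.9 11.6 0.8"

```text
clock: 12.57
tool_pos: [0.5054, 0.0274, 0.1219]
eef_rot: [-0.651, 0.759, 0.0, -0.001]
contact_force: [1.1, -0.3, 0.7]
gripper_width: 0.8
```

Request:
apply_moves --pt "-5.0 10.8 0.9 11.6 0.8" --pt "-5.0 10.8 0.9 11.6 0.8" --pt "-5.0 10.8 0.9 11.6 0.8" --pt "-5.0 10.8 0.9 11.6 0.8" --pt "-5.0 10.8 0.9 11.6 0.8"

```text
clock: 12.98
tool_pos: [0.4081, 0.0938, 0.1135]
eef_rot: [-0.571, 0.821, -0.0, 0.0]
contact_force: [-0.1, 0.1, 0.7]
gripper_width: 0.803
```

```bash
python3 weigh.py; python3 plan.py .411 .092 .007 159.6
```

```text
Fz mean 0.153 sd 0.568 torq2,3 [-22.7   14.23] [0.4087 0.0926 0.1134] 0.798
t 13.48 pos [0.4087 0.0926 0.1134] yaw 159.4 w 0.798 F [ 0.09  0.15 -0.42] j6 -0.97
-> [0.411 0.092 0.007] 159.6
   [-0.0, -0.2, 10.6, -0.2] rows>=3
```

Request:
apply_moves --pt "0 -0.2 4 0 0.8" --pt "0 -0.2 8 0 0.8" --pt "0 -0.2 9.8 0 0.8" --pt "0 -0.2 10.6 0 0.8" --pt "0 -0.2 10.6 0 0.8"

```text
clock: 13.9
tool_pos: [0.4095, 0.0916, 0.0061]
eef_rot: [-0.57, 0.822, -0.0, -0.002]
contact_force: [-0.7, 0.8, -0.7]
gripper_width: 0.8
```

Request:
apply_moves --pt "0 0 0 0 0.2" --pt "0 0 0 0 0.2" --pt "0 0 0 0 0.2" --pt "0 0 0 0 0.2" --pt "0 0 0 0 0.2" --force 35

```text
clock: 14.32
tool_pos: [0.4108, 0.0927, 0.0084]
eef_rot: [-0.57, 0.822, -0.0, 0.001]
contact_force: [0.3, -0.6, 0.4]
gripper_width: 0.508
```

Request:
apply_moves --pt "0 0 0 0 0.2" --pt "0 0 0 0 0.2" --pt "0 0 0 0 0.2" --pt "0 0 -3 0 0.2" --pt "0 0 -6 0 0.2"

```text
clock: 14.73
tool_pos: [0.4085, 0.0912, 0.0667]
eef_rot: [-0.57, 0.822, 0.0, -0.003]
contact_force: [1.0, 2.0, -1.5]
gripper_width: 0.453
```

Request:
apply_moves --pt "0 0 -4 0 0.2" --pt "0 0 -5.4 0 0.2" --pt "0 0 -5.4 0 0.2" --pt "0 0 -5.4 0 0.2"

```text
clock: 15.07
tool_pos: [0.4099, 0.0923, 0.1217]
eef_rot: [-0.569, 0.822, 0.0, 0.001]
contact_force: [0.4, 0.6, -1.6]
gripper_width: 0.449
```

```bash
python3 weigh.py;python3 plan.py .600 .0495 .12 182.6 .600 .0495 .057 182.6; python3 plan.py .465 -.215 .12 180
```

```text
Fz mean -1.871 sd 0.563 torq2,3 [-23.18  15.  ] [0.4101 0.0922 0.1211] 0.451
t 15.57 pos [0.4101 0.0922 0.1211] yaw 159.5 w 0.451 F [-0.23  0.61 -1.22] j6 -0.97
-> [0.6    0.0495 0.12  ] 182.6
   [-1.3, -9.6, 0.1, -11.6] rows>=3
   [0.6, -9.7, 0.1, -11.6] rows>=3
-> [0.6    0.0495 0.057 ] 182.6
   [0.0, 0.0, 6.3, -0.0] rows>=2
t 15.57 pos [0.4101 0.0922 0.1211] yaw 159.5 w 0.451 F [-0.23  0.61 -1.22] j6 -0.97
-> [ 0.465 -0.215  0.12 ] 180.0
   [13.4, -8.0, 0.1, -10.3] rows>=4
   [14.6, -5.4, 0.1, -10.3] rows>=4
```

Blank B weighs about 190 g, so it's dry and goes in bay −45.

Request:
apply_moves --pt "-1.3 -9.6 0.1 -11.6 0.2" --pt "-1.3 -9.6 0.1 -11.6 0.2" --pt "-1.3 -9.6 0.1 -11.6 0.2" --pt "-1.3 -9.6 0.1 -11.6 0.2" --pt "-1.3 -9.6 0.1 -11.6 0.2"

```text
clock: 15.98
tool_pos: [0.5049, 0.0704, 0.1197]
eef_rot: [-0.649, 0.761, 0.0, -0.001]
contact_force: [-0.5, -0.2, -1.7]
gripper_width: 0.444
```

Request:
apply_moves --pt "0.6 -9.7 0.1 -11.6 0.2" --pt "0.6 -9.7 0.1 -11.6 0.2" --pt "0.6 -9.7 0.1 -11.6 0.2" --pt "0.6 -9.7 0.1 -11.6 0.2" --pt "0.6 -9.7 0.1 -11.6 0.2"

```text
clock: 16.4
tool_pos: [0.5984, 0.0497, 0.1187]
eef_rot: [0.723, -0.691, -0.001, 0.001]
contact_force: [-1.5, -0.7, -2.1]
gripper_width: 0.448
```

Request:
apply_moves --pt "0 0 3 0 0.2" --pt "0 0 4.8 0 0.2" --pt "0 0 5.8 0 0.2" --pt "0 0 5.8 0 0.2" --pt "0 0 5.8 0 0.2"

```text
clock: 16.82
tool_pos: [0.5989, 0.0501, 0.062]
eef_rot: [0.724, -0.69, 0.0, 0.0]
contact_force: [-0.5, -0.0, -0.9]
gripper_width: 0.454
```

```bash
python3 plan.py .600 .0495 .057 182.6
```

```text
t 16.82 pos [0.5989 0.0501 0.062 ] yaw -177.3 w 0.454 F [-0.48 -0.03 -0.9 ] j6 -0.31
-> [0.6    0.0495 0.057 ] 182.6
   [0.1, -0.1, 0.5, 0.1] rows>=1
```

Request:
apply_moves --pt "0.1 -0.1 0.5 0 0.2" --pt "0.1 -0.1 0.5 0 0.2" --pt "0.1 -0.1 0.5 0 0.2"

```text
clock: 17.07
tool_pos: [0.601, 0.049, 0.0573]
eef_rot: [0.723, -0.69, 0.0, -0.001]
contact_force: [-1.0, 0.8, -1.2]
gripper_width: 0.453
```

Request:
apply_moves --pt "0 0 0 0 0.65" --pt "0 0 0 0 0.65" --pt "0 0 0 0 0.65" --pt "0 0 0 0 0.65" --pt "0 0 -1.5 0 0.65"

```text
clock: 17.48
tool_pos: [0.5989, 0.0484, 0.0693]
eef_rot: [0.723, -0.691, -0.002, 0.002]
contact_force: [-0.1, 0.8, -1.4]
gripper_width: 0.636
```

Request:
apply_moves --pt "0 0 -1.5 0 0.65" --pt "0 0 -3 0 0.65" --pt "0 0 -6 0 0.8" --pt "0 0 -6 0 0.8" --pt "0 0 -6 0 0.8"

```text
clock: 17.9
tool_pos: [0.6019, 0.0492, 0.1338]
eef_rot: [0.723, -0.69, 0.001, -0.002]
contact_force: [-0.2, 0.0, -0.5]
gripper_width: 0.772
```

```bash
python3 shot.py wrist w6; python3 plan.py .456 .230 .12 191.6; python3 - <<'E'
import pickle,cv2,numpy as np
b=pickle.load(open("w6.pkl","rb"))["pixels"]
cv2.imwrite("pics/c6.png",cv2.cvtColor(cv2.resize(b,(400,300)),cv2.COLOR_RGB2BGR))
E
```

```text
t 17.95 pos [0.6007 0.049  0.1322] yaw -177.4 w 0.777 F [-0.49  0.45 -0.57] j6 -0.30
-> [0.456 0.23  0.12 ] 191.6
   [-9.4, 6.8, 0.6, -4.5] rows>=3
   [-9.9, 6.1, 0.6, -4.5] rows>=3
```

View pics/c6.png

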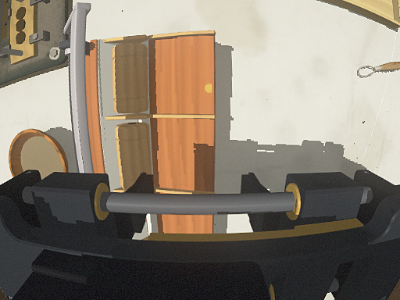

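Both blanks are seated in the vee, in the two right-hand bays (seen at (130,75) and (132,155)). Next is blank C.

Request:
apply_moves --pt "-9.4 6.8 0.6 -4.5 0.8" --pt "-9.4 6.8 0.6 -4.5 0.8" --pt "-9.4 6.8 0.6 -4.5 0.8" --pt "-9.4 6.8 0.6 -4.5 0.8" --pt "-9.4 6.8 0.6 -4.5 0.8"

```text
clock: 18.37
tool_pos: [0.5269, 0.1405, 0.1247]
eef_rot: [0.751, -0.66, -0.0, 0.001]
contact_force: [0.1, -0.1, -0.4]
gripper_width: 0.798
```

Request:
apply_moves --pt "-9.9 6.1 0.6 -4.5 0.8" --pt "-9.9 6.1 0.6 -4.5 0.8" --pt "-9.9 6.1 0.6 -4.5 0.8" --pt "-9.9 6.1 0.6 -4.5 0.8" --pt "-9.9 6.1 0.6 -4.5 0.8"

```text
clock: 18.78
tool_pos: [0.4552, 0.2306, 0.1191]
eef_rot: [0.776, -0.631, -0.0, 0.001]
contact_force: [0.6, -0.6, -0.7]
gripper_width: 0.797
```

```bash
python3 weigh.py; python3 plan.py .456 .230 .007 191.6
```

```text
Fz mean -0.134 sd 0.356 torq2,3 [-31.02  15.28] [0.4558 0.2297 0.1195] 0.799
t 19.28 pos [0.4558 0.2297 0.1195] yaw -168.4 w 0.799 F [-1.15 -0.19  0.34] j6 -0.58
-> [0.456 0.23  0.007] 191.6
   [-0.0, -0.0, 11.3, 0.0] rows>=3
```

Request:
apply_moves --pt "0 0 4 0 0.8" --pt "0 0 8 0 0.8" --pt "0 0 10.4 0 0.8" --pt "0 0 11.3 0 0.8" --pt "0 0 11.3 0 0.8"

```text
clock: 19.7
tool_pos: [0.4545, 0.2291, 0.0046]
eef_rot: [0.775, -0.632, -0.0, 0.003]
contact_force: [0.0, -0.4, -0.7]
gripper_width: 0.802
```

Request:
apply_moves --pt "0 0 0 0 0.2" --pt "0 0 0 0 0.2" --pt "0 0 0 0 0.2" --pt "0 0 0 0 0.2" --pt "0 0 0 0 0.2" --force 35

```text
clock: 20.12
tool_pos: [0.456, 0.2307, 0.0077]
eef_rot: [0.775, -0.632, 0.0, -0.001]
contact_force: [-0.1, 0.4, 0.1]
gripper_width: 0.511
```

Request:
apply_moves --pt "0 0 0 0 0.2" --pt "0 0 0 0 0.2" --pt "0 0 0 0 0.2" --pt "0 0 -3 0 0.2" --pt "0 0 -6 0 0.2"

```text
clock: 20.53
tool_pos: [0.4536, 0.2286, 0.0651]
eef_rot: [0.775, -0.632, -0.001, 0.003]
contact_force: [0.5, 0.7, -1.5]
gripper_width: 0.448
```

Request:
apply_moves --pt "0 0 -4 0 0.2" --pt "0 0 -5.4 0 0.2" --pt "0 0 -5.4 0 0.2" --pt "0 0 -5.4 0 0.2"

```text
clock: 20.87
tool_pos: [0.4548, 0.2299, 0.1202]
eef_rot: [0.775, -0.632, -0.0, -0.0]
contact_force: [-0.3, 0.3, -2.7]
gripper_width: 0.453
```

```bash
python3 weigh.py;python3 plan.py .596 .140 .12 182.6 .596 .140 .057 182.6; python3 plan.py .465 -.215 .12 180
```

```text
Fz mean -2.324 sd 0.390 torq2,3 [-32.04  15.97] [0.4554 0.2301 0.12  ] 0.449
t 21.37 pos [0.4554 0.2301 0.12  ] yaw -168.3 w 0.449 F [ 0.01 -0.89 -2.24] j6 -0.58
-> [0.596 0.14  0.12 ] 182.6
   [11.7, -12.0, 0.0, 9.1] rows>=5
-> [0.596 0.14  0.057] 182.6
   [0.0, 0.0, 6.3, -0.0] rows>=2
t 21.37 pos [0.4554 0.2301 0.12  ] yaw -168.3 w 0.449 F [ 0.01 -0.89 -2.24] j6 -0.58
-> [ 0.465 -0.215  0.12 ] 180.0
   [14.6, 2.7, 0.0, 3.9] rows>=4
   [14.7, 1.7, 0.0, 3.9] rows>=4
   [14.8, 0.7, 0.0, 3.9] rows>=4
```

Blank C weighs about 230 g, so it's dry and goes in bay +45.

Request:
apply_moves --pt "11.7 -12.0 0 9.1 0.2" --pt "11.7 -12.0 0 9.1 0.2" --pt "11.7 -12.0 0 9.1 0.2" --pt "11.7 -12.0 0 9.1 0.2" --pt "11.7 -12.0 0 9.1 0.2"

```text
clock: 21.78
tool_pos: [0.6022, 0.1365, 0.12]
eef_rot: [0.721, -0.693, 0.001, -0.001]
contact_force: [0.1, 0.6, -2.2]
gripper_width: 0.45
```

Request:
apply_moves --pt "0 0 3 0 0.2" --pt "0 0 4.8 0 0.2" --pt "0 0 5.8 0 0.2" --pt "0 0 5.8 0 0.2" --pt "0 0 5.8 0 0.2"

```text
clock: 22.2
tool_pos: [0.5968, 0.14, 0.0625]
eef_rot: [0.723, -0.691, 0.0, 0.0]
contact_force: [0.6, 0.2, -1.9]
gripper_width: 0.449
```

```bash
python3 plan.py .596 .140 .057 182.6
```

```text
t 22.20 pos [0.5968 0.14   0.0625] yaw -177.4 w 0.449 F [ 0.64  0.17 -1.93] j6 -0.45
-> [0.596 0.14  0.057] 182.6
   [-0.0, 0.1, 0.5, 0.0] rows>=1
```

Request:
apply_moves --pt "0 0 0.5 0 0.2" --pt "0 0 0.5 0 0.2" --pt "0 0 0.5 0 0.2"

```text
clock: 22.45
tool_pos: [0.597, 0.1403, 0.0584]
eef_rot: [0.723, -0.691, 0.0, -0.001]
contact_force: [-0.5, 0.2, -2.3]
gripper_width: 0.451
```

Request:
apply_moves --pt "0 0 0 0 0.65" --pt "0 0 0 0 0.65" --pt "0 0 0 0 0.65" --pt "0 0 0 0 0.65" --pt "0 0 -1.5 0 0.65"

```text
clock: 22.87
tool_pos: [0.595, 0.1393, 0.0704]
eef_rot: [0.723, -0.691, -0.001, 0.002]
contact_force: [0.1, 0.2, -0.5]
gripper_width: 0.64
```

Request:
apply_moves --pt "0 0 -1.5 0 0.65" --pt "0 0 -3 0 0.65" --pt "0 0 -6 0 0.8" --pt "0 0 -6 0 0.8" --pt "0 0 -6 0 0.8"

```text
clock: 23.28
tool_pos: [0.5979, 0.1405, 0.135]
eef_rot: [0.723, -0.691, 0.001, -0.002]
contact_force: [0.4, 0.6, -0.1]
gripper_width: 0.768
```

```bash
python3 shot.py wrist w7; python3 plan.py .438 .376 .12 180; python3 - <<'E'
import pickle,cv2,numpy as np
b=pickle.load(open("w7.pkl","rb"))["pixels"]
cv2.imwrite("pics/c7.png",cv2.cvtColor(cv2.resize(b,(400,300)),cv2.COLOR_RGB2BGR))
E
```

```text
t 23.33 pos [0.5968 0.14   0.1333] yaw -177.4 w 0.779 F [-0.24  0.18 -0.33] j6 -0.45
-> [0.438 0.376 0.12 ] 180.0
   [-12.1, 7.4, 0.7, 1.3] rows>=4
   [-12.0, 7.7, 0.7, 1.3] rows>=4
```

View pics/c7.png

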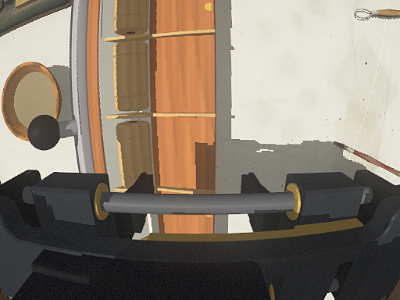

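Three blanks are seated, at about (130,15), (132,75) and (132,150). Next is blank D.

Request:
apply_moves --pt "-12.1 7.4 0.7 1.3 0.8" --pt "-12.1 7.4 0.7 1.3 0.8" --pt "-12.1 7.4 0.7 1.3 0.8" --pt "-12.1 7.4 0.7 1.3 0.8" --pt "-12.1 7.4 0.7 1.3 0.8"

```text
clock: 23.75
tool_pos: [0.5147, 0.2597, 0.1242]
eef_rot: [0.716, -0.698, -0.0, 0.001]
contact_force: [0.8, -0.4, 0.4]
gripper_width: 0.798
```

Request:
apply_moves --pt "-12.0 7.7 0.7 1.3 0.8" --pt "-12.0 7.7 0.7 1.3 0.8" --pt "-12.0 7.7 0.7 1.3 0.8" --pt "-12.0 7.7 0.7 1.3 0.8" --pt "-12.0 7.7 0.7 1.3 0.8"

```text
clock: 24.17
tool_pos: [0.4359, 0.3778, 0.1174]
eef_rot: [0.708, -0.706, 0.0, 0.001]
contact_force: [0.8, -0.4, 0.7]
gripper_width: 0.8
```

```bash
python3 weigh.py; python3 plan.py .438 .376 .007 180; python3 shot.py wrist w8; python3 - <<'E'
import pickle,cv2
from h import *
w=pickle.load(open("w8.pkl","rb"));im=w["pixels"];hsv=cv2.cvtColor(im,cv2.COLOR_RGB2HSV)
m=((hsv[...,1]>70)&(hsv[...,0]>8)&(hsv[...,0]<24)&(hsv[...,2]>40)).astype(np.uint8);m[245:]=0
for c in cv2.findContours(m,0,2)[0]:
    if cv2.contourArea(c)>800:
        x,y,ww,h=cv2.boundingRect(c);r=cv2.minAreaRect(c);print((x,y,ww,h),r, onz(w,(x,y+h/2),.02,True),onz(w,(x+ww,y+h/2),.02,True),onz(w,(x+ww/2,y),.03,True))
E
```

```text
Fz mean 0.114 sd 0.519 torq2,3 [-36.89  15.95] [0.4382 0.375  0.1186] 0.8
t 24.67 pos [0.4382 0.375  0.1186] yaw 179.9 w 0.800 F [ 0.4  -0.24 -0.17] j6 -0.99
-> [0.438 0.376 0.007] 180.0
   [-0.1, 0.0, 11.2, -0.1] rows>=3
(227, 155, 45, 88) ((249.0, 198.5), (87.0, 44.0), 90.0) [0.46097165 0.38014748 0.02      ] [0.41977217 0.38020372 0.02      ] [0.44009775 0.33845554 0.03      ]
(462, 51, 50, 186) ((486.5, 143.5), (185.0, 49.0), 90.0) [0.21694216 0.32122974 0.02      ] [0.12974577 0.31443445 0.02      ] [0.18928443 0.21649496 0.03      ]
(2, 0, 119, 120) ((60.99999237060547, 59.49999237060547), (117.99998474121094, 118.99998474121094), 0.0) [0.72352695 0.21638814 0.02      ] [0.55892005 0.24701252 0.02      ] [0.62746163 0.17236208 0.03      ]
```

Aligned: the axis is at x≈0.440, and the near end at y≈0.338 puts the centre at 0.376.

Request:
apply_moves --pt "0 0 4 0 0.8" --pt "0 0 8 0 0.8" --pt "0 0 10.4 0 0.8" --pt "0 0 11.2 0 0.8" --pt "0 0 11.2 0 0.8"

```text
clock: 25.13
tool_pos: [0.437, 0.3744, 0.0045]
eef_rot: [-0.707, 0.707, -0.001, -0.002]
contact_force: [-0.8, -0.5, -0.1]
gripper_width: 0.801
```

Request:
apply_moves --pt "0 0 0 0 0.2" --pt "0 0 0 0 0.2" --pt "0 0 0 0 0.2" --pt "0 0 0 0 0.2" --pt "0 0 0 0 0.2" --force 35

```text
clock: 25.55
tool_pos: [0.4382, 0.3764, 0.0078]
eef_rot: [-0.707, 0.707, 0.0, 0.001]
contact_force: [4.3, -1.6, 1.9]
gripper_width: 0.511
```

Request:
apply_moves --pt "0 0 0 0 0.2" --pt "0 0 0 0 0.2" --pt "0 0 0 0 0.2" --pt "0 0 -3 0 0.2" --pt "0 0 -6 0 0.2"

```text
clock: 25.97
tool_pos: [0.4353, 0.373, 0.0638]
eef_rot: [-0.706, 0.708, -0.0, -0.005]
contact_force: [0.3, 1.0, -4.4]
gripper_width: 0.453
```

Request:
apply_moves --pt "0 0 -4 0 0.2" --pt "0 0 -5.4 0 0.2" --pt "0 0 -5.4 0 0.2" --pt "0 0 -5.4 0 0.2"

```text
clock: 26.3
tool_pos: [0.4365, 0.3749, 0.1193]
eef_rot: [-0.706, 0.708, 0.001, -0.001]
contact_force: [-0.6, -0.7, -7.1]
gripper_width: 0.449
```

```bash
python3 weigh.py;python3 plan.py .592 .2297 .12 182.6 .592 .2297 .057 182.6; python3 plan.py .415 -.262 .12 180
```

```text
Fz mean -4.911 sd 0.483 torq2,3 [-39.4   17.54] [0.4376 0.3756 0.12  ] 0.448
t 26.80 pos [0.4376 0.3756 0.12  ] yaw 180.0 w 0.448 F [-0.32  0.22 -3.74] j6 -0.99
-> [0.592  0.2297 0.12  ] 182.6
   [7.3, -7.7, -0.0, -1.3] rows>=3
   [7.5, -7.6, -0.0, -1.3] rows>=3
-> [0.592  0.2297 0.057 ] 182.6
   [0.0, 0.0, 6.3, 0.0] rows>=2
t 26.80 pos [0.4376 0.3756 0.12  ] yaw 180.0 w 0.448 F [-0.32  0.22 -3.74] j6 -0.99
-> [ 0.415 -0.262  0.12 ] 180.0
   [15.9, 0.6, -0.0, -0.0] rows>=4
   [15.9, 0.6, -0.0, -0.0] rows>=4
   [15.9, 0.6, -0.0, -0.0] rows>=4
   [15.9, 0.6, -0.0, -0.0] rows>=4
```

Blank D weighs about 500 g, so it's damp and goes in the tray. I'll check that the tray is still in place first, then move.

```bash
cat > tray.py <<'E'
import cv2
from h import *
from cell import cams
s=cams.snapshot("top");hsv=cv2.cvtColor(s["pixels"],cv2.COLOR_RGB2HSV)
m=((hsv[...,1]>70)&(hsv[...,0]>9)&(hsv[...,0]<26)&(hsv[...,2]>70)).astype(np.uint8);m[:190]=0;m[:,:290]=0
m=cv2.morphologyEx(m,cv2.MORPH_OPEN,np.ones((5,5)))
for c in cv2.findContours(m,0,2)[0]:
    if cv2.contourArea(c)>500:
        r=cv2.minAreaRect(c);print(r,onz(s,r[0],.022).round(4),[onz(s,b,.022)[:2].round(3).tolist() for b in cv2.boxPoints(r)])
E
python3 tray.py
```

```text
((349.4999694824219, 251.5), (60.99999237060547, 64.99998474121094), -0.0) [ 0.3789 -0.2682  0.022 ] [[0.282, -0.173], [0.478, -0.178], [0.478, -0.366], [0.282, -0.357]]
```

Request:
apply_moves --pt "15.9 0.6 0 0 0.2" --pt "15.9 0.6 0 0 0.2" --pt "15.9 0.6 0 0 0.2" --pt "15.9 0.6 0 0 0.2" --pt "15.9 0.6 0 0 0.2" --force 50

```text
clock: 27.27
tool_pos: [0.4287, 0.2104, 0.12]
eef_rot: [-0.705, 0.709, 0.0, -0.003]
contact_force: [-0.5, 1.0, -5.8]
gripper_width: 0.448
```

Request:
apply_moves --pt "15.9 0.6 0 0 0.2" --pt "15.9 0.6 0 0 0.2" --pt "15.9 0.6 0 0 0.2" --pt "15.9 0.6 0 0 0.2" --pt "15.9 0.6 0 0 0.2"

```text
clock: 27.68
tool_pos: [0.423, 0.0528, 0.1204]
eef_rot: [-0.705, 0.709, 0.001, -0.002]
contact_force: [-0.4, 0.4, -4.8]
gripper_width: 0.446
```

Request:
apply_moves --pt "15.9 0.6 0 0 0.2" --pt "15.9 0.6 0 0 0.2" --pt "15.9 0.6 0 0 0.2" --pt "15.9 0.6 0 0 0.2" --pt "15.9 0.6 0 0 0.2"

```text
clock: 28.1
tool_pos: [0.4186, -0.1056, 0.1208]
eef_rot: [-0.705, 0.71, -0.0, -0.0]
contact_force: [0.4, 0.6, -4.1]
gripper_width: 0.452
```

```bash
python3 tray.py; python3 plan.py .415 -.262 .12 180
```

```text
((349.4999694824219, 251.5), (60.99999237060547, 64.99998474121094), 0.0) [ 0.3789 -0.2682  0.022 ] [[0.282, -0.173], [0.478, -0.178], [0.478, -0.366], [0.282, -0.357]]
t 28.15 pos [ 0.419  -0.1037  0.1207] yaw 179.6 w 0.449 F [ 0.08  0.07 -4.37] j6 -0.14
-> [ 0.415 -0.262  0.12 ] 180.0
   [15.8, 0.3, 0.1, -0.4] rows>=4
```

The mask says the tray has been knocked about 3.5 cm towards the robot. I'll confirm with a picture.

```bash
python3 shot.py top t9; python3 - <<'E'
import pickle,cv2
from h import *
s=pickle.load(open("t9.pkl","rb"));c=cv2.cvtColor(s["pixels"],cv2.COLOR_RGB2BGR)[200:300,270:420]
cv2.imwrite("pics/c9.png",cv2.resize(c,None,fx=4,fy=4,interpolation=cv2.INTER_CUBIC))
E
```

```text
(no output)
```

View pics/c9.png

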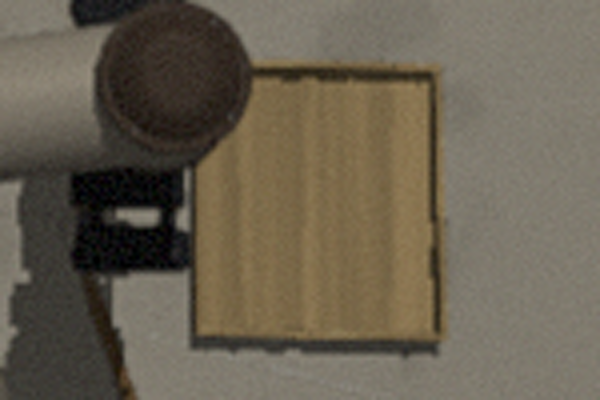

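The tray is level and spans crop (193–441, 65–338), so its centre is at about (0.382, −0.267). I'll aim there.

```bash
python3 plan.py .388 -.266 .12 180 .388 -.266 .016 180
```

```text
t 28.20 pos [ 0.4194 -0.1025  0.1208] yaw 179.8 w 0.450 F [ 0.17  0.65 -4.56] j6 -0.14
-> [ 0.388 -0.266  0.12 ] 180.0
   [16.4, 3.1, 0.1, -0.2] rows>=4
-> [ 0.388 -0.266  0.016] 180.0
   [0.0, 0.0, 10.4, -0.0] rows>=3
```

Request:
apply_moves --pt "16.4 3.1 0 0 0.2" --pt "16.4 3.1 0 0 0.2" --pt "16.4 3.1 0 0 0.2" --pt "16.4 3.1 0 0 0.2" --pt "16.4 3.1 0 0 0.2"

```text
clock: 28.62
tool_pos: [0.3882, -0.2697, 0.1209]
eef_rot: [-0.705, 0.709, -0.001, -0.0]
contact_force: [1.2, 0.8, -4.6]
gripper_width: 0.452
```

Request:
apply_moves --pt "0 0 4 0 0.2" --pt "0 0 7.5 0 0.2" --pt "0 0 9 0 0.2" --pt "0 0 9.5 0 0.2" --pt "0 0 9.5 0 0.2"

```text
clock: 29.03
tool_pos: [0.3886, -0.2644, 0.0247]
eef_rot: [0.708, -0.707, -0.001, 0.001]
contact_force: [0.5, -0.2, -4.2]
gripper_width: 0.448
```

```bash
python3 plan.py .388 -.266 .015 180
```

```text
t 29.03 pos [ 0.3886 -0.2644  0.0247] yaw -179.9 w 0.448 F [ 0.54 -0.18 -4.25] j6 0.25
-> [ 0.388 -0.266  0.015] 180.0
   [0.2, 0.1, 1.0, 0.1] rows>=1
```

Request:
apply_moves --pt "0 0 0.5 0 0.2" --pt "0 0 0.9 0 0.2" --pt "0 0 0.9 0 0.2" --pt "0 0 0.9 0 0.2" --pt "0 0 0.9 0 0.2"

```text
clock: 29.45
tool_pos: [0.3889, -0.2654, 0.0173]
eef_rot: [-0.707, 0.707, -0.001, 0.0]
contact_force: [0.5, -0.3, -5.0]
gripper_width: 0.449
```

```bash
python3 plan.py .388 -.266 .0135 180
```

```text
t 29.45 pos [ 0.3889 -0.2654  0.0173] yaw 180.0 w 0.449 F [ 0.47 -0.27 -5.03] j6 0.25
-> [ 0.388  -0.266   0.0135] 180.0
   [0.1, 0.1, 0.4, -0.0] rows>=1
```

Request:
apply_moves --pt "0 0 0.3 0 0.2" --pt "0 0 0.3 0 0.2" --pt "0 0 0.3 0 0.2"

```text
clock: 29.7
tool_pos: [0.3886, -0.2654, 0.0137]
eef_rot: [-0.707, 0.707, -0.0, 0.0]
contact_force: [0.6, -0.0, -3.7]
gripper_width: 0.448
```

Request:
apply_moves --pt "0 0 0 0 0.8" --pt "0 0 0 0 0.8" --pt "0 0 0 0 0.8" --pt "0 0 0 0 0.8" --pt "0 0 0 0 0.8"

```text
clock: 30.12
tool_pos: [0.3886, -0.2654, 0.0138]
eef_rot: [-0.707, 0.707, -0.0, 0.0]
contact_force: [-0.3, -0.6, -0.8]
gripper_width: 0.733
```

Request:
apply_moves --pt "0 0 0 0 0.8" --pt "0 0 -3 0 0.8" --pt "0 0 -7 0 0.8" --pt "0 0 -11 0 0.8" --pt "0 0 -11 0 0.8"

```text
clock: 30.53
tool_pos: [0.3933, -0.2673, 0.1311]
eef_rot: [0.708, -0.706, 0.008, -0.003]
contact_force: [1.0, -1.1, -0.3]
gripper_width: 0.802
```

Request:
apply_moves --pt "0 0 -4 0 0.8" --pt "0 0 -8 0 0.8" --pt "0 0 -10 0 0.8" --pt "0 0 -10 0 0.8" --pt "0 0 -10 0 0.8"

```text
clock: 30.95
tool_pos: [0.3887, -0.2652, 0.2246]
eef_rot: [-0.707, 0.707, -0.001, 0.001]
contact_force: [-0.0, -0.1, -1.0]
gripper_width: 0.799
```

```bash
python3 shot.py wrist w10; python3 plan.py .7276 .100 .22 92.6 .7276 .100 .124 92.6
```

```text
t 31.00 pos [ 0.3878 -0.2649  0.2231] yaw 179.9 w 0.805 F [-0.56 -0.28 -0.52] j6 0.25
-> [0.7276 0.1    0.22  ] 92.6
   [-12.2, -11.3, 0.1, 29.1] rows>=5
   [-16.1, -4.0, 0.1, 29.1] rows>=5
   [-16.0, 4.4, 0.1, 29.1] rows>=5
-> [0.7276 0.1    0.124 ] 92.6
   [0.0, 0.0, 9.6, -0.0] rows>=3
```

View pics/w10.png

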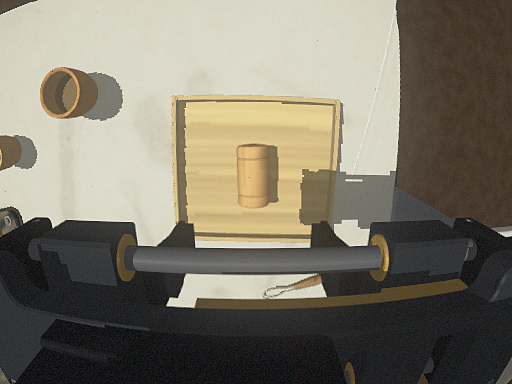

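The blank lies flat in the middle of the tray, at pixel (254,175). Now back to the knob.

Request:
apply_moves --pt "-12.2 -11.3 0 29.1 0.8" --pt "-12.2 -11.3 0 29.1 0.8" --pt "-12.2 -11.3 0 29.1 0.8" --pt "-12.2 -11.3 0 29.1 0.8" --pt "-12.2 -11.3 0 29.1 0.8"

```text
clock: 31.42
tool_pos: [0.5035, -0.1403, 0.2212]
eef_rot: [-0.506, 0.863, 0.001, -0.001]
contact_force: [-0.1, -1.0, 0.2]
gripper_width: 0.799
```

Request:
apply_moves --pt "-16.1 -4.0 0 29.1 0.8" --pt "-16.1 -4.0 0 29.1 0.8" --pt "-16.1 -4.0 0 29.1 0.8" --pt "-16.1 -4.0 0 29.1 0.8" --pt "-16.1 -4.0 0 29.1 0.8"

```text
clock: 31.83
tool_pos: [0.6179, -0.0176, 0.2195]
eef_rot: [-0.274, 0.962, 0.0, -0.001]
contact_force: [0.3, -1.0, 1.5]
gripper_width: 0.802
```

Request:
apply_moves --pt "-16.0 4.4 0 29.1 0.8" --pt "-16.0 4.4 0 29.1 0.8" --pt "-16.0 4.4 0 29.1 0.8" --pt "-16.0 4.4 0 29.1 0.8" --pt "-16.0 4.4 0 29.1 0.8"

```text
clock: 32.25
tool_pos: [0.73, 0.1047, 0.2167]
eef_rot: [-0.023, 1.0, -0.0, -0.003]
contact_force: [0.2, -0.7, -1.6]
gripper_width: 0.796
```

```bash
python3 plan.py .7276 .101 .124 92.6; python3 shot.py wrist w11; python3 - <<'E'
import pickle,cv2
from h import *
t=pickle.load(open("t3.pkl","rb"));print("top",onz(t,(227.1,129.8),.1355))
w=pickle.load(open("w11.pkl","rb"));g=cv2.cvtColor(w["pixels"],cv2.COLOR_RGB2GRAY)
m=(g<70).astype(np.uint8);m[215:]=0
for c in cv2.findContours(m,0,2)[0]:
    if cv2.contourArea(c)>250:
        (u,v),r=cv2.minEnclosingCircle(c);print((u,v),r,cv2.contourArea(c),onz(w,(u,v),.1355,True))
E
```

```text
t 32.25 pos [0.73   0.1047 0.2167] yaw 92.7 w 0.796 F [ 0.22 -0.65 -1.64] j6 -1.88
-> [0.7276 0.101  0.124 ] 92.6
   [0.3, -0.4, 9.3, 0.1] rows>=3
top [0.725799   0.10146561 0.1355    ]
(249.2382354736328, 196.54852294921875) 17.528366088867188 861.0 [0.72617733 0.10319764 0.1355    ]
```

View pics/w11.png

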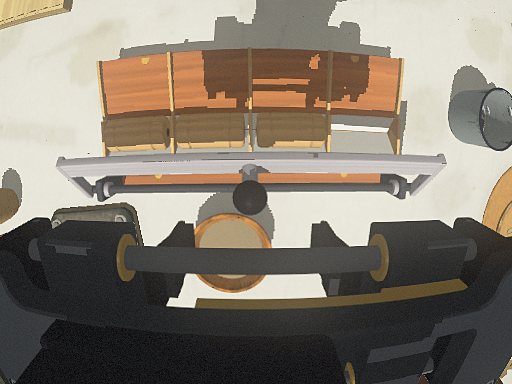

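The wrist view shows three blanks seated, with the fourth bay empty and the knob at (249,196), i.e. (0.726, 0.102). The cup behind it is clear of the fingers.

Request:
apply_moves --pt "0.3 -0.2 4 0 0.8" --pt "0.3 -0.2 7.5 0 0.8" --pt "0.3 -0.2 9.3 0 0.8" --pt "0.3 -0.2 9.3 0 0.8" --pt "0.3 -0.2 9.3 0 0.8"

```text
clock: 32.72
tool_pos: [0.7235, 0.0961, 0.1287]
eef_rot: [-0.023, 1.0, -0.001, -0.002]
contact_force: [-0.0, -0.3, 0.5]
gripper_width: 0.799
```

Request:
apply_moves --pt "0 0 0 0 0.1" --pt "0 0 0 0 0.1" --pt "0 0 0 0 0.1" --pt "0 0 0 0 0.1" --pt "0 0 0 0 0.1" --force 25

```text
clock: 33.13
tool_pos: [0.725, 0.0974, 0.1317]
eef_rot: [-0.023, 1.0, 0.0, 0.001]
contact_force: [0.7, 0.3, -0.2]
gripper_width: 0.507
```

Request:
apply_moves --pt "0 0 0 0 0.1" --pt "0 0 0 0 0.1" --pt "0 0 0 0 0.1" --pt "0 0 0 0 0.1" --pt "0 0 0 0 0.1"

```text
clock: 33.55
tool_pos: [0.7247, 0.102, 0.1312]
eef_rot: [-0.024, 1.0, 0.003, 0.001]
contact_force: [-1.8, 10.7, 2.4]
gripper_width: 0.326
```

```bash
python3 plan.py ; python3 - <<'E'
import numpy as np
f=lambda t:(-.062*np.cos(t)+.04*np.sin(t),.062*np.sin(t)+.04*np.cos(t))
for t in np.arange(.9,-.08,-.075): print(round(t,3),[round(100*(a-b),2) for a,b in zip(f(t),f(.9))])
E
```

```text
t 33.55 pos [0.7247 0.102  0.1312] yaw 92.8 w 0.326 F [-1.77 10.67  2.36] j6 -1.88
0.9 [np.float64(0.0), np.float64(0.0)]
0.825 [np.float64(-0.55), np.float64(-0.07)]
0.75 [np.float64(-1.09), np.float64(-0.19)]
0.675 [np.float64(-1.62), np.float64(-0.35)]
0.6 [np.float64(-2.14), np.float64(-0.54)]
0.525 [np.float64(-2.64), np.float64(-0.77)]
0.45 [np.float64(-3.12), np.float64(-1.04)]
0.375 [np.float64(-3.58), np.float64(-1.35)]
0.3 [np.float64(-4.02), np.float64(-1.69)]
0.225 [np.float64(-4.43), np.float64(-2.06)]
0.15 [np.float64(-4.81), np.float64(-2.46)]
0.075 [np.float64(-5.16), np.float64(-2.89)]
0.0 [np.float64(-5.48), np.float64(-3.34)]
-0.075 [np.float64(-5.76), np.float64(-3.82)]
```

The grip is at the fingertip edge and 4 mm off-centre. I'll regrip lower.

Request:
apply_moves --pt "0 0 0 0 0.7" --pt "0 0 0 0 0.7" --pt "0 0 0 0 0.7" --pt "0 0.4 0 0 0.7" --pt "-0.1 0.4 0.4 0 0.7"

```text
clock: 33.97
tool_pos: [0.7259, 0.1015, 0.1273]
eef_rot: [-0.023, 1.0, -0.0, 0.001]
contact_force: [-0.4, 0.1, 0.5]
gripper_width: 0.619
```

Request:
apply_moves --pt "0 0 0.3 0 0.7" --pt "0 0 0.3 0 0.5" --pt "0 0 0.3 0 0.1" --pt "0 0 0.3 0 0.1" --pt "0 0 0.3 0 0.1"

```text
clock: 34.38
tool_pos: [0.7256, 0.1012, 0.1236]
eef_rot: [-0.023, 1.0, -0.0, 0.0]
contact_force: [-0.3, 1.1, 0.4]
gripper_width: 0.482
```

Request:
apply_moves --pt "0 0 0 0 0.1" --pt "0 0 0 0 0.1" --pt "0 0 0 0 0.1" --pt "0 0 0 0 0.1" --pt "0 0 0 0 0.1"

```text
clock: 34.8
tool_pos: [0.7255, 0.1021, 0.1237]
eef_rot: [-0.023, 1.0, 0.0, 0.0]
contact_force: [-0.6, 3.5, 1.0]
gripper_width: 0.324
```

```bash
python3 plan.py
```

```text
t 34.80 pos [0.7255 0.1021 0.1237] yaw 92.7 w 0.324 F [-0.65  3.49  0.98] j6 -1.88
```

Request:
apply_moves --pt "0.5 0 0.1 0 0.1" --pt "1.1 0 0.2 0 0.1" --pt "1.6 0 0.3 0 0.1" --pt "2.1 0 0.5 0 0.1" --pt "2.6 0 0.8 0 0.1" --force 30

```text
clock: 35.22
tool_pos: [0.7023, 0.1009, 0.1176]
eef_rot: [-0.024, 1.0, 0.001, 0.004]
contact_force: [4.2, 2.4, 4.9]
gripper_width: 0.325
```

Request:
apply_moves --pt "0.5 0 0.3 0 0.1" --pt "1.0 0 0.6 0 0.1" --pt "1.4 0 0.9 0 0.1" --pt "1.8 0 1.3 0 0.1" --pt "2.0 0 1.5 0 0.1"

```text
clock: 35.63
tool_pos: [0.6786, 0.0996, 0.101]
eef_rot: [-0.023, 1.0, 0.0, -0.0]
contact_force: [-0.0, 5.3, 5.9]
gripper_width: 0.324
```

```bash
python3 plan.py
```

```text
t 35.63 pos [0.6786 0.0996 0.101 ] yaw 92.7 w 0.324 F [-0.05  5.3   5.88] j6 -1.90
```

Request:
apply_moves --pt "0.1 0 0.2 0 0.1" --pt "0.2 0 0.3 0 0.1" --pt "0.3 0 0.4 0 0.1" --pt "0.4 0 0.5 0 0.1" --pt "0.5 0 0.7 0 0.1"

```text
clock: 36.05
tool_pos: [0.6731, 0.0993, 0.0943]
eef_rot: [-0.023, 1.0, 0.0, -0.001]
contact_force: [-2.0, 4.0, 8.3]
gripper_width: 0.323
```

Request:
apply_moves --pt "0.1 0 0.1 0 0.1" --pt "0.1 0 0.2 0 0.1"

```text
clock: 36.22
tool_pos: [0.6714, 0.0992, 0.0918]
eef_rot: [-0.023, 1.0, -0.0, -0.002]
contact_force: [-3.7, 5.3, 8.0]
gripper_width: 0.323
```

```bash
python3 plan.py
```

```text
t 36.22 pos [0.6714 0.0992 0.0918] yaw 92.7 w 0.323 F [-3.74  5.28  8.03] j6 -1.91
```

Request:
apply_moves --pt "0 0 0.1 0 0.1" --pt "0 0 0.1 0 0.1"

```text
clock: 36.38
tool_pos: [0.6706, 0.0992, 0.0905]
eef_rot: [-0.023, 1.0, -0.0, -0.003]
contact_force: [-4.1, 5.7, 6.7]
gripper_width: 0.328
```

Request:
apply_moves --pt "0 0 0.1 0 0.1" --pt "0 0 0.1 0 0.1"

```text
clock: 36.55
tool_pos: [0.6701, 0.0991, 0.0894]
eef_rot: [-0.023, 1.0, -0.0, -0.003]
contact_force: [-4.6, 5.9, 8.3]
gripper_width: 0.331
```

Request:
apply_moves --pt "0 0 0.1 0 0.1" --pt "0 0 0.1 0 0.1"

```text
clock: 36.72
tool_pos: [0.67, 0.0991, 0.089]
eef_rot: [-0.023, 1.0, -0.0, -0.003]
contact_force: [-6.6, 5.1, 9.7]
gripper_width: 0.327
```

Request:
apply_moves --pt "0 0 0.1 0 0.1" --pt "0 0 0.1 0 0.1" --pt "0 0 0.1 0 0.1"

```text
clock: 36.97
tool_pos: [0.67, 0.0991, 0.089]
eef_rot: [-0.024, 1.0, -0.0, -0.003]
contact_force: [-7.7, 5.8, 13.3]
gripper_width: 0.326
```

```bash
python3 plan.py; python3 shot.py scene s12; python3 - <<'E'
import pickle,cv2
s=pickle.load(open("s12.pkl","rb"));c=cv2.cvtColor(s["pixels"],cv2.COLOR_RGB2BGR)[150:260,130:300]
cv2.imwrite("pics/c12.png",cv2.resize(c,None,fx=4,fy=4,interpolation=cv2.INTER_CUBIC))
E
```

```text
t 36.97 pos [0.67   0.0991 0.089 ] yaw 92.7 w 0.326 F [-7.74  5.78 13.3 ] j6 -1.91
```

View pics/c12.png

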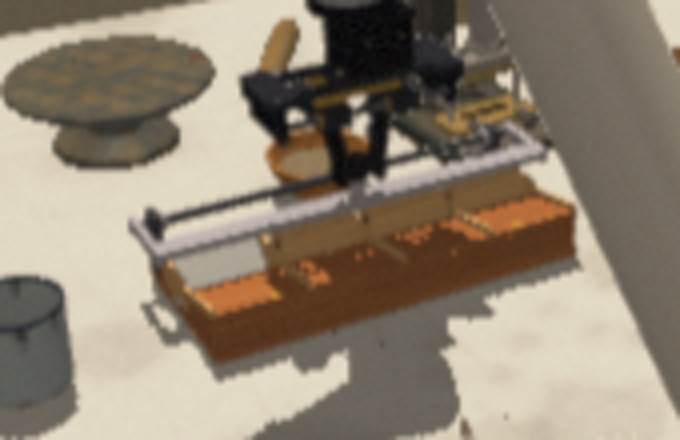

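The bar now lies on the three seated blanks. The tool stopped at z = 0.089 and the force rose from 8 to 13 N, so it's at rest. I'll ease off, release and lift away.

Request:
apply_moves --pt "-0.1 0 -0.2 0 0.1" --pt "-0.1 0 -0.2 0 0.7" --pt "-0.1 0 -0.2 0 0.7" --pt "-0.1 0 -0.2 0 0.7" --pt "-0.1 0 -0.2 0 0.7"

```text
clock: 37.43
tool_pos: [0.6733, 0.098, 0.0883]
eef_rot: [-0.023, 1.0, -0.001, -0.002]
contact_force: [-0.1, -0.5, 0.9]
gripper_width: 0.541
```

Request:
apply_moves --pt "0 0 0 0 0.8" --pt "0 0 -3 0 0.8" --pt "0 0 -7 0 0.8" --pt "0 0 -11 0 0.8" --pt "0 0 -14 0 0.8"

```text
clock: 37.85
tool_pos: [0.6751, 0.0985, 0.2329]
eef_rot: [-0.023, 1.0, -0.0, 0.001]
contact_force: [0.5, -0.1, 0.5]
gripper_width: 0.792
```

```bash
python3 plan.py .52 -.05 .23 92.7; python3 shot.py wrist w13; python3 - <<'E'
import pickle
from h import *
C=np.array([.6728,.0987,0]);x=np.array([.999,.0447,0])
import cv2
w=pickle.load(open("w13.pkl","rb"));g=cv2.cvtColor(w["pixels"],cv2.COLOR_RGB2GRAY)
m=(g<60).astype(np.uint8);m[215:]=0
for c in cv2.findContours(m,0,2)[0]:
    if cv2.contourArea(c)>250:
        (u,v),r=cv2.minEnclosingCircle(c);print((u,v),r,[((onz(w,(u,v),z,True)-C)@x).round(4) for z in(.098,.102,.106,.110)])
E
```

```text
t 37.85 pos [0.6751 0.0985 0.2329] yaw 92.7 w 0.792 F [ 0.46 -0.15  0.51] j6 -1.91
-> [ 0.52 -0.05  0.23] 92.7
   [8.1, -7.1, 0.1, -0.0] rows>=3
   [8.1, -7.1, 0.1, -0.0] rows>=3
```

Request:
apply_moves --pt "8.1 -7.1 0 0 0.8" --pt "8.1 -7.1 0 0 0.8" --pt "8.1 -7.1 0 0 0.8" --pt "8.1 -7.1 0 0 0.8" --pt "8.1 -7.1 0 0 0.8"

```text
clock: 38.32
tool_pos: [0.5962, 0.0232, 0.2299]
eef_rot: [-0.022, 1.0, -0.0, 0.0]
contact_force: [1.3, 1.0, 0.3]
gripper_width: 0.801
```

Request:
apply_moves --pt "8.1 -15 0 0 0.8" --pt "8.1 -15 0 0 0.8" --pt "8.1 -15 0 0 0.8" --pt "8.1 -15 0 0 0.8" --pt "8.1 -15 0 0 0.8"

```text
clock: 38.73
tool_pos: [0.5209, -0.133, 0.2292]
eef_rot: [-0.021, 1.0, -0.0, -0.001]
contact_force: [-0.5, 1.2, 0.1]
gripper_width: 0.799
```

```bash
python3 shot.py top t14;python3 shot.py scene s14; python3 - <<'E'
import pickle,cv2,numpy as np
a=pickle.load(open("t14.pkl","rb"))["pixels"][85:295,90:400];b=pickle.load(open("s14.pkl","rb"))["pixels"][140:290,110:390]
a=cv2.resize(a,(440,300),interpolation=cv2.INTER_CUBIC);b=cv2.resize(b,(360,300),interpolation=cv2.INTER_CUBIC)
cv2.imwrite("pics/c14.png",cv2.cvtColor(np.hstack([a,b]),cv2.COLOR_RGB2BGR))
E
```

```text
(no output)
```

View pics/c14.png

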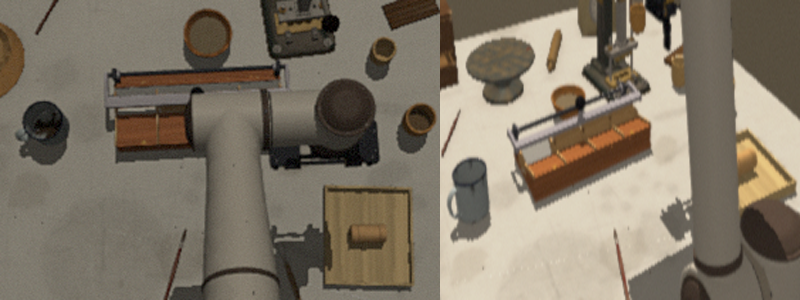

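The clamp is down: the knob's scene pixel is about (218.9, 191), against (218.8, 190.5) predicted for angle 0. The damp blank is in the tray, and the mug and cups stand where they were.

```bash
python3 -c "
from cell import ctrl;print(ctrl.job_done())"
```

```text
the job is handed in; nothing more can be done
None
```

The job is handed in at about 39 s on the robot clock, with all four blanks sorted and the clamp resting on the seated ones. The hand-in itself reported no verdict.

- **Weights and sorting:** the blanks weighed about 125, 190, 230 and 500 g. The three dry ones rolled down the apron into three of the four bays; the 500 g damp one lies flat in the tray.
- **Clamp:** I swung it open first and gently down at the end. It came to rest when the tool stopped at 89 mm and the force rose from 8 to 13 N. In the last picture the knob is within a pixel of its predicted place for angle 0.
- **Final checks:** the last pictures show the damp blank in the tray, the clamp down, the mug and cups unmoved by eye, and the gripper clear. The arm hid part of the cradle from the top camera, so the three seated blanks were last seen clearly just before the clamp came down.

Three things were not smooth:
- **Tray knocked:** it had moved about 3.5 cm before I placed the damp blank. I measured it again and placed the blank at its new centre.
- **Knob regrip:** my first grip for closing was at the fingertips, so I regripped it lower.
- **Noisy weights:** single force readings varied by about 0.5 N (50 g), so each weight is an average of eight. For the lightest blank, a joint-torque estimate gave about 215 g, still clearly dry.

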